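Rebuild the filter stack of the polishing-fluid unit

ROBOT

A 6-joint arm with a two-finger parallel gripper is mounted at the origin on a cart in front of the work surface, level with it; the furniture and walls round the work are solid. World frame = base frame: x ahead of the robot, y to its left, z up, the work surface at z = 0. Lengths are in m, angles in rad, forces in N, time in s.
With the tool pointing down it reaches from about 0.275 to 0.85 m from the base axis. Payload 5.2 kg.
Tool frame: the origin (TCP) lies between the finger pads; the fingertips stand 22 mm ahead of it and the grasp point (between the pads) lies 3 mm ahead of it; x points along the fingers, z is the direction in which the jaws open and shut, and the axes are right-handed (so a half turn about x gives the same grasp; the last joint's range is limited). The gripper opens to 85 mm and grips with 20 to 120 N. Pads are 22 mm wide; open, the fingers measure 114 mm over their backs; the gripper's body (76 mm by 85 mm) begins 54 mm behind the grasp point. The pads swing forward as they close: fully open they stand 13 mm farther back than shut.
Start: joints at [-1.485, 0.259, 1.535, -0, 1.348, -0.203], TCP at [0.157, -0.527, 0.253] pointing down, gripper open.
Joint ranges: [-3.14, 3.14], [-0.91, 2.08], [0.19, 2.58], [-1.22, 4.36], [0.22, 2.71], [-3.12, 3.12]. Speed limits (rad/s): [2.57, 2.57, 3.14, 3.14, 3.14, 3.14].

INTERFACE

Orientations are given as a 3x3 rotation matrix whose columns are the frame's x, y, z axes.
In Python, from station import arm gives the robot as it stands.
- The arm moves only by the tool play_rows, never from a script. Its argument "increments" is a list of rows, each a list of 7 numbers: the shift along the tool's x, y, z scaled (see below), then the turn, a rotation vector about the tool's x, y, z scaled (see below), then the gripper's target within -1 to 1 (shut at 1, half-way at 0, fully open at -1). In form: [[tx, ty, tz, rx, ry, rz, fingers], ...]. A call has 1 to 12 rows; each row is the pose to reach, as a shift and turn from the pose commanded when the call began, along the tool's axes at that moment; what a row does not reach only later rows make up. The controller multiplies each number of a shift by 0.3 m and each number of a turn by 60 degrees. A row lasts 1/8 s, in which the tool goes at most 62.5 mm and 10.7 degrees, less where a joint would pass 70% of its speed; a pose out of reach is approached as far as the arm can. A call with a number of a shift or a turn outside -1 to 1 is refused whole. A call with a gripper value outside its range is refused whole. The fingers move at their own pace and stop on an object; "newtons" is the grip in N (left out, the last holds). Time passes only in rows, so rows that repeat a pose let the fingers close. It gives the time, the measured TCP pose, the force and the opening at its end, in the units of the state.
- arm.get_obs(): the state, without advancing time (a new reading comes with each control period).
- arm.snapshot(name): name is "scene" or "top" or "wrist"; returns the picture (400x640x3 uint8, red, green, blue); there is no depth.
- arm.camera_model(name): a dict with "camera_matrix" (3x3 intrinsics, pixels), "k1" (the pictures are not rectified: a ray, as slopes to the right and down, at radius r is drawn at 1 + k1 r^2 times it, then the intrinsics apply), "rvec" (rotation vector, rad) and "tvec" (3), from world to camera coordinates, as OpenCV has them. Camera axes: x right, y down, z forward; pixel columns grow to the right and rows downward; lengths in m; the calibration is good to about 2 mm. A picture is of the moment at which its call begins: read the wrist's pose just before it. camera_model takes no time and is no camera call; for the wrist camera it gives the pose at the moment of the call.
- arm.close_job(): hands the job in, once; it reports no verdict.
The state is a dict: "t": time; "joint_pos": joint angles; "joint_velocities": joint speeds; "effort": joint torques, N m; "tool_pos": TCP position; "orientation": TCP orientation; "force": force on the tool from outside, world axes, zero at the start; "torque": the same for the moment, N m; "width": opening from 0.0 (shut) to 1.0 (fully open).
Only numpy, scipy, OpenCV 4.12 (cv2) and the standard library are available. Lean on these libraries where they do the work, as an engineer would, in place of code of your own. Each camera call takes 0.05 s, during which the arm holds its last target.

TASK

Rebuild the filter on the upright post of the filter base: first the perforated filter support with its hub up, then the low spacer (the shorter of the two tubes) round the hub, then the oblong clamp ring with its length in line with the length of the base, and last the wing cap with its grip bar up, each fully down on the one below. Leave the tall spacer and everything else on the bench where it is.

Things in the scene. Friction and masses are not known exactly. Their poses are not given: they have to be found in the camera images.
- post_foot (a point): Fixed filter base: grey foot plate 100 (its x) x 150 (its y) mm, top 14 mm above the bench, with two flat bolt heads (14 mm across, 4 mm high) on its length at y = +-60 mm; in the middle a round steel seat 78 mm across whose face is 20 mm above the bench, and on it an upright steel post 16 mm across and 58 mm tall (the top 8 mm taper to 8 mm across). This point: on the post's axis at the seat's face; z up, y along the foot plate's length.
- support_mid (a point): Loose filter support, steel: perforated disc 84 mm across and 8 mm thick with a round hub on its upper side, 40 mm across and 14 mm tall (22 mm over all), and a 20 mm bore through both. It lies hub up. This point: on its axis, 11 mm above its underside; z up.
- low_spacer_mid (a point): Loose low spacer: plain aluminium tube standing on end, 60 mm outside, 46 mm inside, 20 mm tall. It goes round the hub of the support and rests on the disc. This point: on its axis, half-way up.
- tall_spacer_mid (a point): The wrong spacer, a bystander: like the low one (60 mm outside, 46 mm inside) but 40 mm tall. This point: on its axis, half-way up.
- clamp_ring_mid (a point): Loose clamp ring: flat oblong steel plate with two ears, 110 mm long (its y) x 46 mm wide (its x) x 14 mm thick, a 20 mm bore in the middle and an 11 mm bolt hole in each ear (42 mm from the middle); same both ways round and both sides up. This point: on the bore's axis, half-way up; z up.
- cap_mid (a point): Loose wing cap, grey plastic: knob 64 mm across and 26 mm high with a blind bore from below (20 mm across, 20 mm deep), and on top a grip bar 60 mm long (its x), 14 mm wide (its y) and 21 mm high; 47 mm over all. This point: on its axis, 23.5 mm above its underside; z up, x along the grip bar.
- can_short: Bystander: upright black objective canister with a white lid, 40 mm across, 62 mm tall; origin at the centre of its underside.
- can_tall: Bystander: upright black objective canister, 40 mm across, 72 mm tall; origin at the centre of its underside.
- dust_cap: Bystander: flat round black plastic dust cap, lying, 34 mm across, 10 mm high; origin at the centre of its underside.
- blower: Bystander: black rubber bulb blower with a red nozzle, lying, 124 mm long (its y), 54 mm wide and high; origin at the centre of its underside.
- mouse: Fixed bystander: black computer mouse, about 118 mm long (its x) x 58 mm wide, 38 mm high, its thin lead (4 mm) running away from the robot; origin at the centre of its underside.
Mind the look-alikes: they are no part of the job. What is shaped like the part that bears cap_mid but turquoise or yellow is not meant.

How it is judged:
On the way, in this order (a step that is already met when the one before it is completed fails the run):
1. the filter support is down on the seat, on the post, hub up (horizontal distance between support_mid and post_foot below 0.004 m and z of support_mid in the frame of post_foot between 0.008 and 0.014 m and angle between support_mid's own z axis and vertical below 0.06 rad), for 0.2 s.
2. the low spacer is down on the disc of the support, round the hub (all of step 1 and horizontal distance between low_spacer_mid and post_foot below 0.007 m and z of low_spacer_mid in the frame of post_foot between 0.015 and 0.021 m and angle between low_spacer_mid's own z axis and vertical below 0.06 rad), for 0.2 s.
3. the clamp ring is on the post, down on the spacer, its length in line with the base (all of step 2 and horizontal distance between clamp_ring_mid and post_foot below 0.004 m and z of clamp_ring_mid in the frame of post_foot between 0.032 and 0.038 m and angle between clamp_ring_mid's own z axis and vertical below 0.06 rad and angle between the y axis of clamp_ring_mid and the y axis of post_foot, either way round below 0.15 rad), for 0.2 s.
4. the cap is on the post, down on the clamp ring (all of step 3 and horizontal distance between cap_mid and post_foot below 0.004 m and z of cap_mid in the frame of post_foot between 0.0625 and 0.0685 m and angle between cap_mid's own z axis and vertical below 0.06 rad), for 0.2 s.
At the end, for the whole second after the job is handed in: Support, low spacer, clamp ring and cap are stacked in this order on the post, each level (0.06 rad) and fully down (height within 3 mm), support, ring and cap within 4 mm and the spacer within 7 mm of the post's axis, the clamp ring's length within 0.15 rad of the base's length (all of step 4); the robot touches nothing.
It fails at once if the tall spacer is moved from its place by more than 20 mm (distance of tall_spacer_mid from where it was at the start of the episode above 0.02 m).
It fails at once if a bystander (canister, dust cap, blower) is moved from its place by more than 20 mm (distance of any of can_short, can_tall, dust_cap, blower from where it was at the start of the episode above 0.02 m).
It also fails if it takes over 72 s, if anything falls off the work surface, if the arm or the gripper's body presses on something with over 40 N, if the wrist force passes 120 N, or if a joint passes its speed limit or range.

## Working session

There is one attempt and no reset: what is moved stays moved. The work goes in short steps, Python scripts to look and compute and a tool call to move; the robot and the scene stay as the last step left them, time stands still between calls to the robot, and variables do not carry over. Pictures are saved under pics/ and viewed, and the job is handed in when it is done.

Besides the shell and the picture viewer there is one more tool, called after "Call:" by a JSON object that holds its "name" and its "arguments", one argument or row to a line. play_rows: Moves the arm, as the interface text tells. Shifts and turns lie within -1 to 1; 1 stands for 0.3 m of shift or 60 degrees of turn. Its arguments: {"type":"object","properties":{"increments":{"type":"array","items":{"type":"array","items":{"type":"number","minimum":-1,"maximum":1}}},"newtons":{"type":"number"}},"required":["increments"]}

```bash
ls; mkdir -p pics
python3 - <<'E'
from station import arm
import cv2
o=arm.get_obs(); print(o)
for n in ["scene","top","wrist"]:
    im=arm.snapshot(n); cv2.imwrite(f"pics/{n}0.png",im[:,:,::-1])
    m=arm.camera_model(n); print(n,m)
E
```

```text
pics
{'t': 0.0, 'joint_pos': array([-1.48479480e+00,  2.59333723e-01,  1.53610186e+00, -8.83326098e-06,
        1.34801173e+00, -2.02823924e-01]), 'joint_velocities': array([ 1.37466182e-03, -7.21691372e-05,  9.45289721e-04,  9.79160921e-04,
       -1.00758687e-03, -3.16057467e-04]), 'effort': array([ 1.22468893e-03, -4.46033120e+01, -2.90571839e+01, -1.32979330e-04,
        1.15894427e-02,  5.43528614e-06]), 'tool_pos': array([ 0.15661774, -0.5267067 ,  0.25247212]), 'orientation': array([[-1.67890457e-04,  9.58578551e-01,  2.84828252e-01],
       [ 1.84706886e-03,  2.84828068e-01, -9.58576841e-01],
       [-9.99998280e-01,  3.65161490e-04, -1.81838051e-03]]), 'force': array([-0.14100801, -0.14570132, -0.76781203]), 'torque': array([ 0.0327103 , -0.02296229, -0.00825068]), 'width': 0.9974814513097331}
scene {'camera_matrix': array([[422.19564115,   0.        , 318.3664777 ],
       [  0.        , 422.19564115, 203.44418291],
       [  0.        ,   0.        ,   1.        ]]), 'k1': 0.0034591134799835206, 'rvec': array([ 0.61892182, -2.62303762,  1.1753547 ]), 'tvec': array([0.51133433, 0.17699526, 1.06970563])}
top {'camera_matrix': array([[449.63701772,   0.        , 321.57311414],
       [  0.        , 449.63701772, 194.75859369],
       [  0.        ,   0.        ,   1.        ]]), 'k1': -0.052079660783962985, 'rvec': array([ 2.14829276, -2.11902733,  0.20669742]), 'tvec': array([0.02155273, 0.55289856, 1.35912614])}
wrist {'camera_matrix': array([[334.64712699,   0.        , 310.87667346],
       [  0.        , 334.64712699, 197.84546955],
       [  0.        ,   0.        ,   1.        ]]), 'k1': -0.06222259643547765, 'rvec': array([-2.30392419,  1.71956113,  0.27724594]), 'tvec': array([-0.55006396, -0.04014791,  0.38078443])}
```

View pics/top0.png

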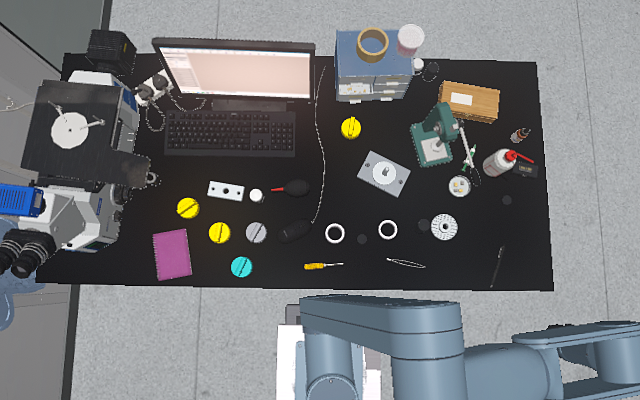

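View pics/scene0.png

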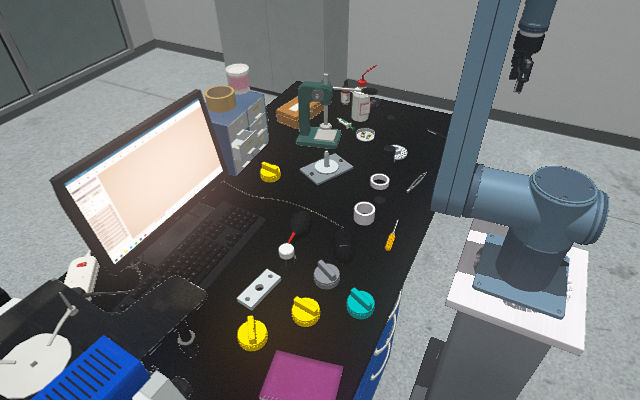

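View pics/wrist0.png

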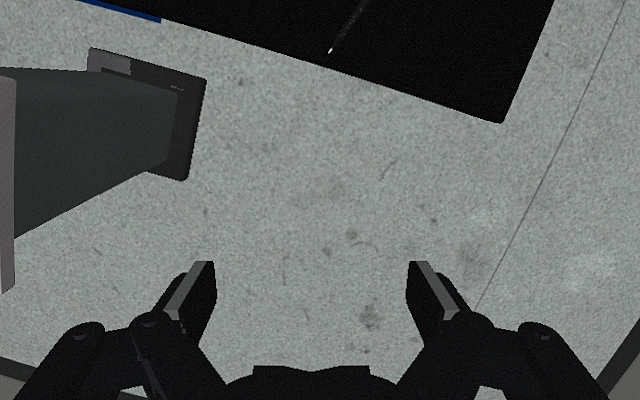

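```bash
cat > h.py <<'E'
import numpy as np, cv2
from station import arm
def ray(m,px):
    K=m["camera_matrix"];p=np.array([(px[0]-K[0,2])/K[0,0],(px[1]-K[1,2])/K[1,1]])
    q=p.copy()
    for _ in range(20): q=p/(1+m["k1"]*(q@q))
    R=cv2.Rodrigues(m["rvec"])[0]; C=-R.T@m["tvec"]
    return C,R.T@np.array([q[0],q[1],1])
def at(m,px,z):
    C,d=ray(m,px); return C+d*(z-C[2])/d[2]
def proj(m,P):
    P=np.atleast_2d(np.asarray(P,float))
    R=cv2.Rodrigues(m["rvec"])[0]; c=P@R.T+m["tvec"]; s=c[:,:2]/c[:,2:]
    s=s*(1+m["k1"]*(s**2).sum(1,keepdims=True)); K=m["camera_matrix"]
    return s*[K[0,0],K[1,1]]+[K[0,2],K[1,2]]
def circ(c,r,z,n=72):
    a=np.linspace(0,2*np.pi,n,endpoint=False); return np.c_[c[0]+r*np.cos(a),c[1]+r*np.sin(a),0*a+z]
E
python3 - <<'E'
import cv2
im=cv2.imread("pics/top0.png")
cv2.imwrite("pics/top_c1.png",cv2.resize(im[110:260,325:475],(750,600)[::1] and (600,600),interpolation=cv2.INTER_CUBIC))
cv2.imwrite("pics/top_c2.png",cv2.resize(im[160:280,170:320],(750,600),interpolation=cv2.INTER_CUBIC))
E
```

```text
(no output)
```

View pics/top_c1.png

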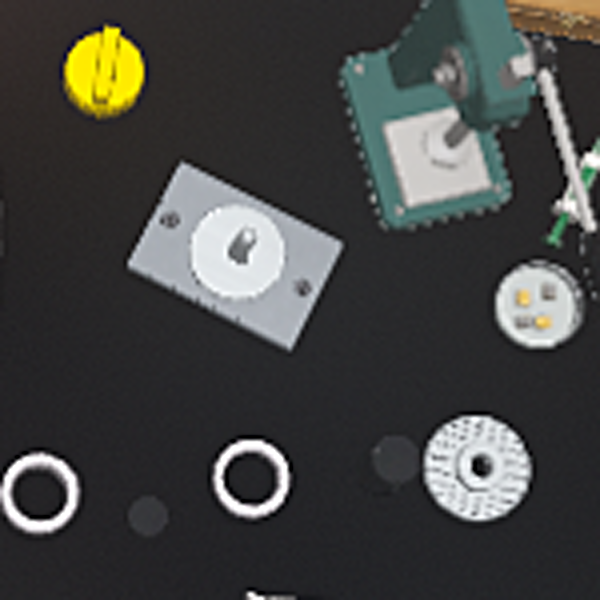

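View pics/top_c2.png

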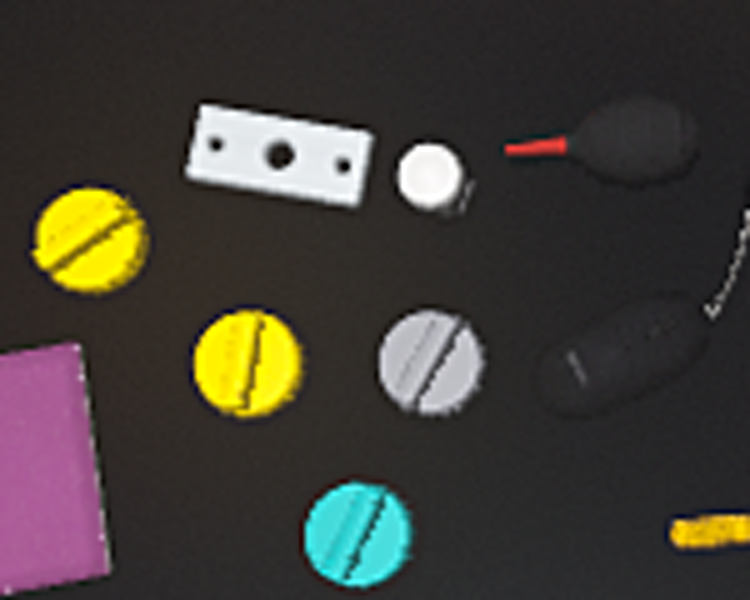

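Run:
```python
import cv2
im=cv2.imread("pics/scene0.png")
cv2.imwrite("pics/sc1.png",cv2.resize(im[120:270,270:450],(720,600),interpolation=cv2.INTER_CUBIC)*1)
import numpy as np
g=cv2.resize(im[120:270,270:450],(720,600),interpolation=cv2.INTER_CUBIC).astype(float)
cv2.imwrite("pics/sc1g.png",(255*(g/255)**.4).astype(np.uint8))
t=cv2.imread("pics/top0.png")[170:260,325:525].astype(float)
t=cv2.resize(t,(800,360),interpolation=cv2.INTER_CUBIC).clip(0,255)
cv2.imwrite("pics/top_g.png",(255*(t/255)**.4).astype(np.uint8))
```

```text
(no output)
```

View pics/sc1g.png

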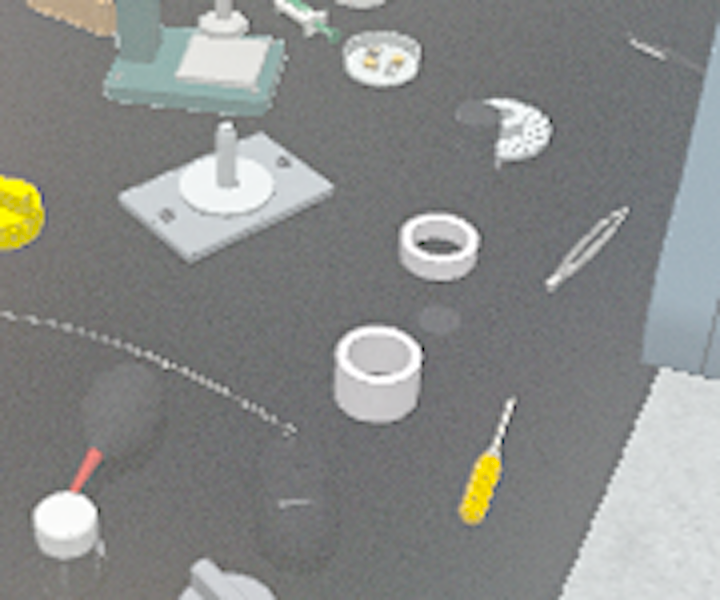

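View pics/top_g.png

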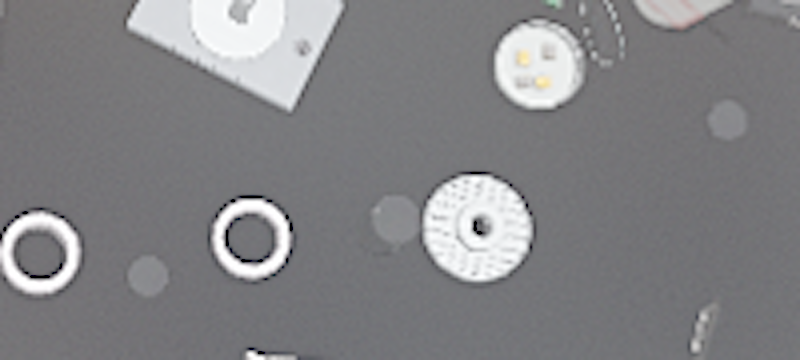

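Run:
```python
from h import *
m=arm.camera_model("top")
f1=lambda x,y:((x+.5)/4-.5+325,(y+.5)/4-.5+110)
f2=lambda x,y:((x+.5)/5-.5+170,(y+.5)/5-.5+160)
for n,p,z in [("seat",f1(238,252),.02),("bolt1",f1(170,220),.018),("bolt2",f1(303,287),.018),("support",f1(477,468),.008),("low",f1(252,478),.02),("tall",f1(39,493),.04),("cantall",f1(396,460),.072),("dust",f1(148,516),.01),
 ("c1",f2(200,103),.014),("c2",f2(372,132),.014),("c3",f2(359,207),.014),("c4",f2(187,178),.014),("bore",f2(280,155),.014),("canshort",f2(430,176),.062),("cap",f2(432,361),.026),("bar1",f2(462,320),.047),("bar2",f2(418,405),.047),("blowr",f2(690,140),.027),("nozzle",f2(507,150),.027),("mouseL",f2(540,385),.02),("mouseR",f2(700,315),.02),("turq",f2(358,534),.026),("yel",f2(248,363),.026)]:
    print(n,np.round(p,1),np.round(at(m,p,z)[:2],4))
C,_=ray(m,(320,200)); print(C)
```

```text
seat [384.1 172.6] [ 0.6338 -0.173 ]
bolt1 [367.1 164.6] [ 0.6601 -0.1181]
bolt2 [400.4 181.4] [ 0.6061 -0.2257]
support [443.9 226.6] [ 0.462  -0.3655]
low [387.6 229.1] [ 0.4504 -0.1818]
tall [334.4 232.9] [ 0.4344 -0.0123]
cantall [423.6 224.6] [ 0.4602 -0.2845]
dust [361.6 238.6] [ 0.4202 -0.1002]
c1 [209.6 180.2] [0.6013 0.391 ]
c2 [244. 186.] [0.5839 0.2789]
c3 [241.4 201. ] [0.5348 0.2851]
c4 [207.  195.2] [0.552  0.3966]
bore [225.6 190.6] [0.5679 0.3375]
canshort [255.6 194.8] [0.5471 0.2339]
cap [256.  231.8] [0.4356 0.2331]
bar1 [262.  223.6] [0.4594 0.2126]
bar2 [253.2 240.6] [0.4064 0.2379]
blowr [307.6 187.6] [0.5792 0.0737]
nozzle [271.  189.6] [0.5709 0.1902]
mouseL [277.6 236.6] [0.4221 0.1654]
mouseR [309.6 222.6] [0.4678 0.0655]
turq [241.2 266.4] [0.3276 0.275 ]
yel [219.2 232.2] [0.4326 0.3486]
[0.30106156 0.04676559 1.43546513]
```

```bash
cat >> h.py <<'E'
def state():
    o=arm.get_obs(); R=o["orientation"]; return o,o["tool_pos"],R
def plan(pos,yaw):
    """pos world TCP, yaw deg = world angle of tool z (jaw), tool x down; shortest turn"""
    o,p,R=state(); a=np.radians(yaw); z=np.array([np.cos(a),np.sin(a),0]); x=np.array([0,0,-1.]); Rd=np.c_[x,np.cross(z,x),z]
    s=R.T@(np.array(pos)-p)/0.3; r=np.degrees(cv2.Rodrigues(R.T@Rd)[0].ravel())/60
    d=np.linalg.norm(s)*.3
    print("t %.2f tcp %s yaw %.2f w %.3f F %s"%(o["t"],np.round(p,4),np.degrees(np.arctan2(R[1,2],R[0,2])),o["width"],np.round(o["force"],1)))
    print("shift",np.round(s,4),"turn",np.round(r,4),"rows>=%.1f lin, %.1f rot"%(d/.0625,np.linalg.norm(r)*60/10.7))
def cam_in_tool():
    o,p,R=state(); m=arm.camera_model("wrist"); Rc=cv2.Rodrigues(m["rvec"])[0]; C=-Rc.T@m["tvec"]
    return R.T@(C-p), R.T@Rc.T
E
python3 - <<'E'
from h import *
print(cam_in_tool())
plan([.45,-.34,.22],-20)
E
```

```text
(array([-0.12078115,  0.0804455 ,  0.00084814]), array([[ 4.94819454e-05, -3.12713020e-01,  9.49847653e-01],
       [-5.76829537e-04, -9.49847506e-01, -3.12712941e-01],
       [ 9.99999832e-01, -5.32426537e-04, -2.27382409e-04]]))
t 0.15 tcp [ 0.1566 -0.5268  0.2527] yaw -73.45 w 0.996 F [ 0.  -0.5 -0.1]
shift [ 0.1096  1.1147 -0.3184] turn [-0.8909 -0.0011 -0.0009] rows>=5.6 lin, 5.0 rot
```

Run:
```python
from h import *
plan([.43,-.385,.22],-20)
```

```text
t 0.15 tcp [ 0.1566 -0.5268  0.2527] yaw -73.45 w 0.996 F [ 0.  -0.5 -0.1]
shift [ 0.1094  1.0081 -0.1936] turn [-0.8909 -0.0011 -0.0009] rows>=5.0 lin, 5.0 rot
```

Call:
{"name": "play_rows", "arguments": {
  "increments": [
    [0.11, 1.0, -0.19, -0.89, 0, 0, -0.4],
    [0.11, 1.0, -0.19, -0.89, 0, 0, -0.4],
    [0.11, 1.0, -0.19, -0.89, 0, 0, -0.4],
    [0.11, 1.0, -0.19, -0.89, 0, 0, -0.4],
    [0.11, 1.0, -0.19, -0.89, 0, 0, -0.4],
    [0.11, 1.0, -0.19, -0.89, 0, 0, -0.4],
    [0.11, 1.0, -0.19, -0.89, 0, 0, -0.4],
    [0.11, 1.0, -0.19, -0.89, 0, 0, -0.4]
  ]
}}

```text
t: 1.15
tool_pos: [0.4269, -0.388, 0.2204]
orientation: [[-0.0, 0.345, 0.939], [-0.0, 0.939, -0.345], [-1.0, -0.0, -0.0]]
force: [-0.6, 0.6, -0.4]
width: 0.701
```

Run:
```python
from h import *
plan([.462,-.3655,.15],0)
m=arm.camera_model("wrist"); im=arm.snapshot("wrist"); cv2.imwrite("pics/w1.png",im[:,:,::-1])
```

```text
t 1.15 tcp [ 0.4269 -0.388   0.2204] yaw -20.20 w 0.701 F [-0.6  0.6 -0.4]
shift [0.2346 0.1109 0.084 ] turn [-3.366e-01 -3.000e-04  3.000e-04] rows>=1.3 lin, 1.9 rot
```

View pics/w1.png

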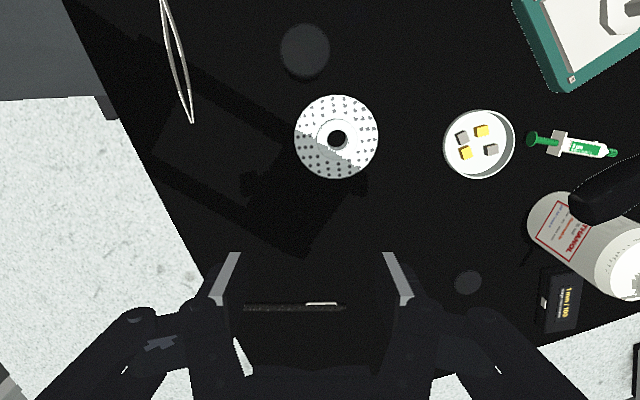

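Run:
```python
from h import *
m=arm.camera_model("wrist")
print(at(m,(336.5,137.5),.008),at(m,(337,138),.022))
im=cv2.imread("pics/w1.png")
def ov(c):
    out=cv2.resize(im[80:200,280:440],(640,480),interpolation=cv2.INTER_CUBIC)
    for r,z,col in[(.042,.008,(0,0,255)),(.02,.022,(0,255,0)),(.01,.022,(255,0,0))]:
        q=proj(m,circ(c,r,z)); q=(q-[280,80]+.5)*4-.5
        cv2.polylines(out,[np.round(q).astype(int)],True,col,1)
    return out
c=at(m,(336.5,137.5),.008)
cv2.imwrite("pics/w1o.png",ov(c))
```

```text
[ 0.46263988 -0.36622505  0.008     ] [ 0.46260838 -0.3646209   0.022     ]
```

View pics/w1o.png

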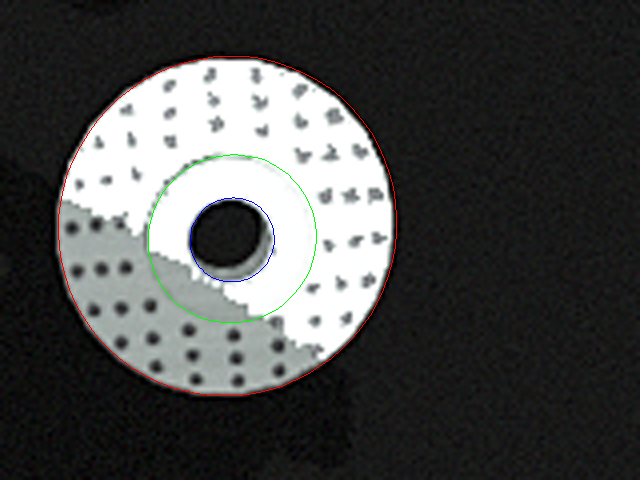

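Run:
```python
from h import *
o,p,R=state(); m=arm.camera_model("wrist"); w=o["width"]*.085/2
for t in [.01,.013,.016,.019,.022,.025,.03]:
    print(t,*[np.round(proj(m,p+R@np.array([t,y,s*w])),0).ravel() for y in(-.011,.011) for s in(-1,1)])
im=cv2.imread("pics/w1.png"); cv2.imwrite("pics/w1f.png",cv2.resize((255*(im[230:350,180:460]/255.)**.5).astype(np.uint8),(784,336),interpolation=cv2.INTER_CUBIC))
```

```text
0.01 [245. 296.] [374. 296.] [242. 254.] [378. 254.]
0.013 [246. 293.] [373. 293.] [243. 250.] [376. 250.]
0.016 [247. 289.] [372. 289.] [244. 247.] [375. 247.]
0.019 [248. 286.] [371. 285.] [245. 245.] [374. 244.]
0.022 [249. 282.] [370. 282.] [246. 242.] [373. 242.]
0.025 [250. 279.] [369. 279.] [248. 239.] [372. 239.]
0.03 [252. 274.] [368. 274.] [249. 235.] [370. 235.]
```

View pics/w1f.png

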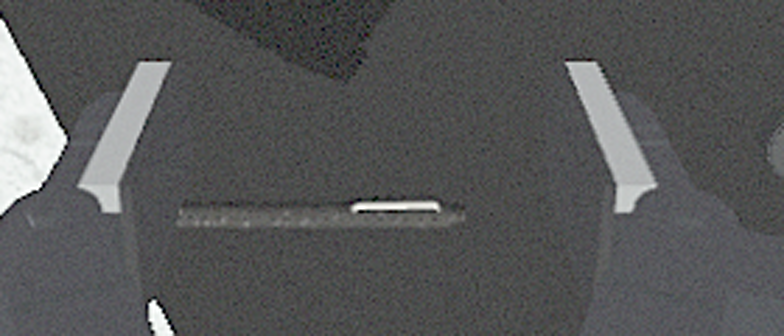

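Call:
{"name": "play_rows", "arguments": {
  "increments": [
    [0.33, 0.109, 0.086, -0.337, 0, 0, -0.1],
    [0.33, 0.109, 0.086, -0.337, 0, 0, -0.1],
    [0.33, 0.109, 0.086, -0.337, 0, 0, -0.1],
    [0.33, 0.109, 0.086, -0.337, 0, 0, -0.1]
  ],
  "newtons": 40
}}

```text
t: 1.7
tool_pos: [0.4632, -0.3669, 0.1228]
orientation: [[0.001, 0.001, 1.0], [-0.002, 1.0, -0.001], [-1.0, -0.002, 0.001]]
force: [-0.6, 0.1, 0.3]
width: 0.553
```

```bash
cat >> h.py <<'E'
def snap(name,g=1.0):
    m=arm.camera_model("wrist"); im=arm.snapshot("wrist"); b=np.ascontiguousarray(im[:,:,::-1]); cv2.imwrite(f"pics/{name}.png",b); return m,b
E
python3 - <<'E'
from h import *
plan([.4626,-.3662,.035],0)
m,im=snap("w2")
o,p,R=state();w=o["width"]*.085/2
for t in [.01,.013,.016,.019,.022,.025,.03]:
    print(t,*[np.round(proj(m,p+R@np.array([t,y,s*w])),0).ravel() for y in(-.011,.011) for s in(-1,1)])
E
```

```text
t 1.70 tcp [ 0.4632 -0.3669  0.1228] yaw -0.07 w 0.553 F [-0.6  0.1  0.3]
shift [ 0.2928  0.0027 -0.0024] turn [-0.0011  0.001   0.0017] rows>=1.4 lin, 0.0 rot
0.01 [260. 298.] [362. 298.] [257. 255.] [365. 255.]
0.013 [261. 294.] [361. 294.] [258. 252.] [364. 251.]
0.016 [262. 290.] [360. 290.] [259. 248.] [363. 248.]
0.019 [263. 287.] [359. 287.] [260. 245.] [362. 245.]
0.022 [263. 283.] [359. 283.] [261. 243.] [361. 243.]
0.025 [264. 280.] [358. 280.] [262. 240.] [360. 240.]
0.03 [265. 275.] [356. 275.] [263. 236.] [358. 235.]
```

View pics/w2.png

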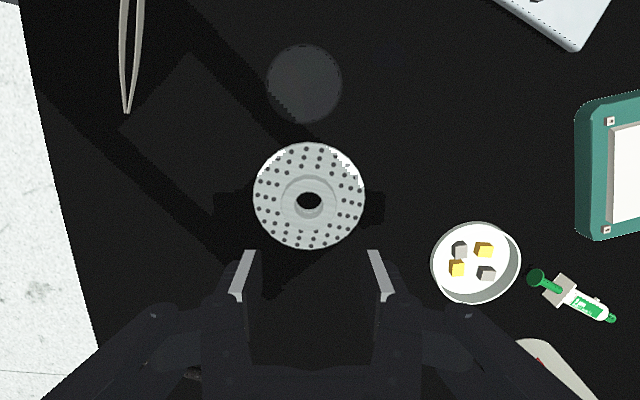

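Run:
```python
from h import *
m=arm.camera_model("wrist")
print(at(m,(308.5,195.5),.008),at(m,(309.,200.5),.022))
plan([.4626,-.3662,.0268],0)
```

```text
[ 0.46237605 -0.36392751  0.008     ] [ 0.46279011 -0.36306546  0.022     ]
t 1.75 tcp [ 0.4635 -0.3672  0.1235] yaw -0.04 w 0.550 F [0.4 1.1 0.9]
shift [ 0.3223  0.0042 -0.0038] turn [-0.0007  0.002   0.0028] rows>=1.5 lin, 0.0 rot
```

Call:
{"name": "play_rows", "arguments": {
  "increments": [
    [0.18, 0.007, -0.004, 0, 0, 0, -0.1],
    [0.26, 0.007, -0.004, 0, 0, 0, -0.1],
    [0.32, 0.007, -0.004, 0, 0, 0, -0.1],
    [0.32, 0.007, -0.004, 0, 0, 0, -0.1],
    [0.32, 0.007, -0.004, 0, 0, 0, 0.4],
    [0.32, 0.007, -0.004, 0, 0, 0, 0.4],
    [0.32, 0.007, -0.004, 0, 0, 0, 0.4]
  ],
  "newtons": 40
}}

```text
t: 2.62
tool_pos: [0.4624, -0.3653, 0.0285]
orientation: [[0.002, -0.002, 1.0], [-0.004, 1.0, 0.002], [-1.0, -0.004, 0.002]]
force: [-6.1, 1.7, 11.9]
width: 0.472
```

Run:
```python
from h import *
plan([.61,-.19,.15],-10)
m,im=snap("w3")
```

```text
t 2.62 tcp [ 0.4624 -0.3653  0.0285] yaw 0.11 w 0.472 F [-6.1  1.7 11.9]
shift [-0.4064  0.5817  0.4937] turn [0.1685 0.0018 0.0036] rows>=4.1 lin, 0.9 rot
```

View pics/w3.png

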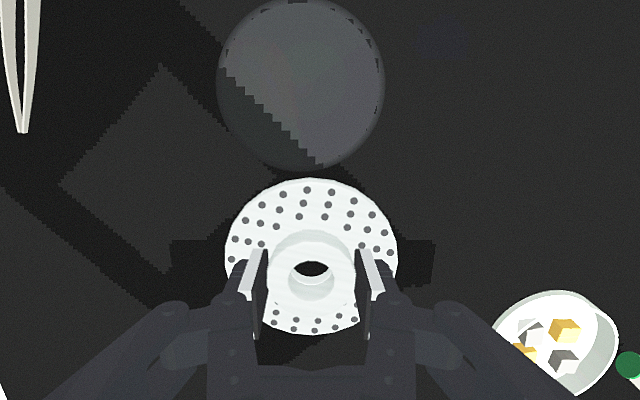

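Call:
{"name": "play_rows", "arguments": {
  "increments": [
    [-0.12, 0, 0, 0, 0, 0, 0.4],
    [-0.3, 0, 0, 0, 0, 0, 0.4],
    [-0.36, 0.1, 0.14, 0, 0, 0, 0.4],
    [-0.36, 0.25, 0.35, 0, 0, 0, 0.4],
    [-0.36, 0.41, 0.57, 0, 0, 0, 0.4],
    [-0.36, 0.41, 0.57, 0, 0, 0, 0.4],
    [-0.36, 0.41, 0.57, 0, 0, 0, 0.4],
    [-0.36, 0.41, 0.57, 0, 0, 0, 0.4]
  ]
}}

```text
t: 3.68
tool_pos: [0.6326, -0.2404, 0.1339]
orientation: [[0.0, -0.002, 1.0], [-0.001, 1.0, 0.002], [-1.0, -0.001, 0.0]]
force: [-0.1, 0.0, -1.6]
width: 0.476
```

Run:
```python
from h import *
plan([.634,-.173,.11],0)
m,im=snap("w4")
```

```text
t 3.67 tcp [ 0.6326 -0.2404  0.1339] yaw 0.14 w 0.476 F [-0.1  0.  -1.6]
shift [0.0796 0.2248 0.0052] turn [0.0023 0.0003 0.0009] rows>=1.1 lin, 0.0 rot
```

View pics/w4.png

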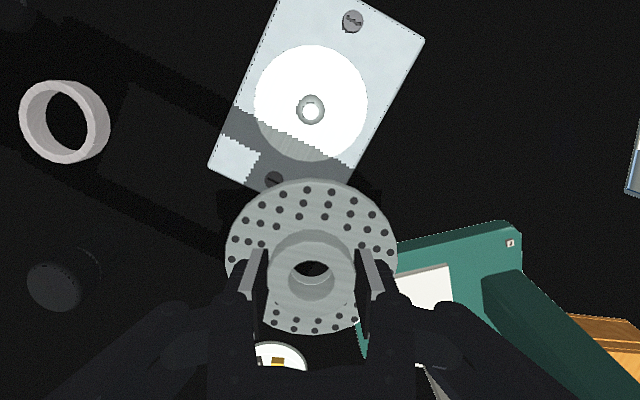

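```bash
cat >> h.py <<'E'
def over(im,m,box,sc,circles,name):
    x0,y0,x1,y1=box
    out=cv2.resize(im[y0:y1,x0:x1],None,fx=sc,fy=sc,interpolation=cv2.INTER_CUBIC)
    for P,col in circles:
        q=(proj(m,P)-[x0,y0]+.5)*sc-.5
        cv2.polylines(out,[np.round(q).astype(int)],True,col,1)
    cv2.imwrite(f"pics/{name}.png",out)
E
cat > a.py <<'E'
from h import *
import sys
m=arm.camera_model("wrist"); im=cv2.imread("pics/w4.png"); o,p,R=state()
s=at(m,(310.5,103),.02); pt=at(m,(311,109),.078)
print("seat",s,"posttop",pt)
c=s[:2]
d=np.array(eval(sys.argv[1])) # disc axis rel tcp world
h=p[:2]+d; z0=p[2]-.0205
R_,G,B=(0,0,255),(0,180,0),(255,0,0)
over(im,m,(200,20,440,340),2.2,[(circ(c,.039,.02),R_),(circ(c,.004,.078),G),(circ(c,.008,.07),B),(circ(h,.042,z0),R_),(circ(h,.02,z0+.014),G),(circ(h,.01,z0+.014),B)],"w4o")
E
python3 a.py "[0,0]"
```

```text
seat [ 0.6322305  -0.17081417  0.02      ] posttop [ 0.63252461 -0.17140223  0.078     ]
```

View pics/w4o.png

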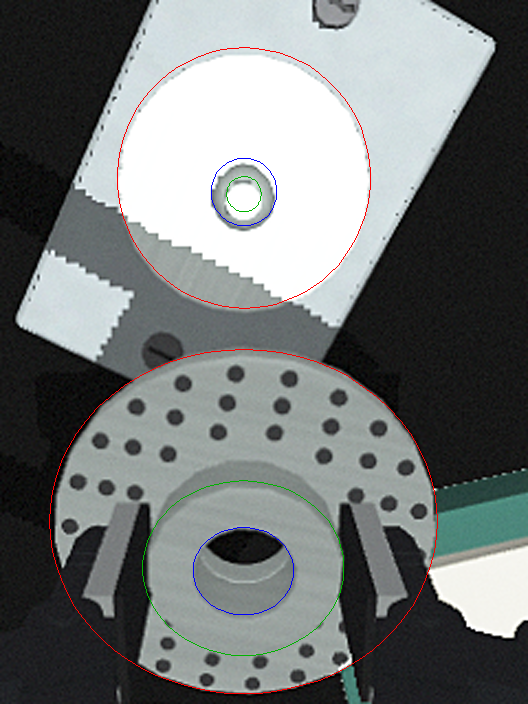

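Call:
{"name": "play_rows", "arguments": {
  "increments": [
    [0.05, 0.227, 0, 0, 0, 0, 0.4],
    [0.05, 0.227, 0, 0, 0, 0, 0.4],
    [0.05, 0.227, 0, 0, 0, 0, 0.4],
    [0.12, 0.227, 0, 0, 0, 0, 0.4],
    [0.16, 0.227, 0, 0, 0, 0, 0.4],
    [0.2, 0.227, 0, 0, 0, 0, 0.4],
    [0.2, 0.227, 0, 0, 0, 0, 0.4]
  ]
}}

```text
t: 4.6
tool_pos: [0.6319, -0.172, 0.0721]
orientation: [[-0.002, -0.002, 1.0], [0.001, 1.0, 0.002], [-1.0, 0.001, -0.002]]
force: [-0.1, -0.2, -1.8]
width: 0.469
```

Run:
```python
from h import *
plan([.6322,-.1724,.0485],0)
m,im=snap("w5")
```

```text
t 4.60 tcp [ 0.6319 -0.172   0.0721] yaw 0.12 w 0.469 F [-0.1 -0.2 -1.8]
shift [ 0.0785 -0.0014  0.0011] turn [ 0.002  -0.002  -0.0007] rows>=0.4 lin, 0.0 rot
```

View pics/w5.png

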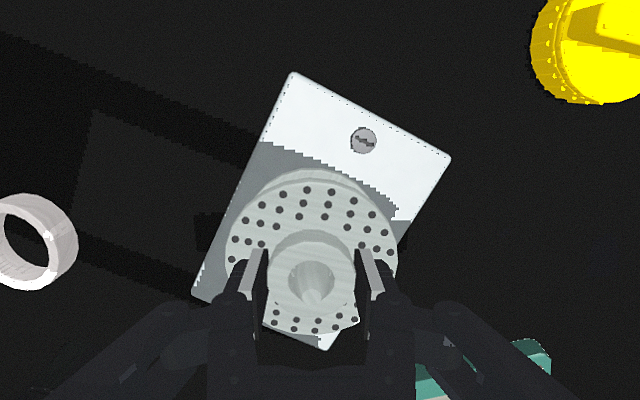

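Call:
{"name": "play_rows", "arguments": {
  "increments": [
    [0.05, -0.001, 0, 0, 0, 0, 0.4],
    [0.08, -0.001, 0, 0, 0, 0, 0.4],
    [0.08, -0.001, 0, 0, 0, 0, 0.4]
  ]
}}

```text
t: 5.03
tool_pos: [0.6328, -0.1718, 0.0489]
orientation: [[0.0, -0.003, 1.0], [-0.0, 1.0, 0.003], [-1.0, -0.0, 0.0]]
force: [0.2, -0.4, -2.1]
width: 0.474
```

Call:
{"name": "play_rows", "arguments": {
  "increments": [
    [0, 0, 0, 0, 0, 0, -0.2],
    [0, 0, 0, 0, 0, 0, -0.2],
    [-0.05, 0, 0, 0, 0, 0, -0.2],
    [-0.25, 0, 0, 0, 0, 0, -0.2],
    [-0.25, -0.1, -0.2, 0, 0, 0, -0.7],
    [-0.3, -0.13, -0.4, 0, 0, 0, -0.7],
    [-0.3, -0.13, -0.6, 0, 0, 0, -0.7],
    [-0.3, -0.13, -0.6, 0, 0, 0, -0.7],
    [-0.3, -0.13, -0.6, 0, 0, 0, -0.7]
  ]
}}

```text
t: 6.15
tool_pos: [0.4537, -0.2122, 0.1408]
orientation: [[0.003, -0.002, 1.0], [-0.002, 1.0, 0.002], [-1.0, -0.002, 0.003]]
force: [1.1, -0.9, 0.2]
width: 0.848
```

Run:
```python
from h import *
plan([.45,-.18,.05],0)
m,im=snap("w6")
```

```text
t 6.15 tcp [ 0.4537 -0.2122  0.1408] yaw 0.12 w 0.848 F [ 1.1 -0.9  0.2]
shift [ 0.3025  0.1081 -0.013 ] turn [0.0019 0.0028 0.0019] rows>=1.5 lin, 0.0 rot
```

View pics/w6.png

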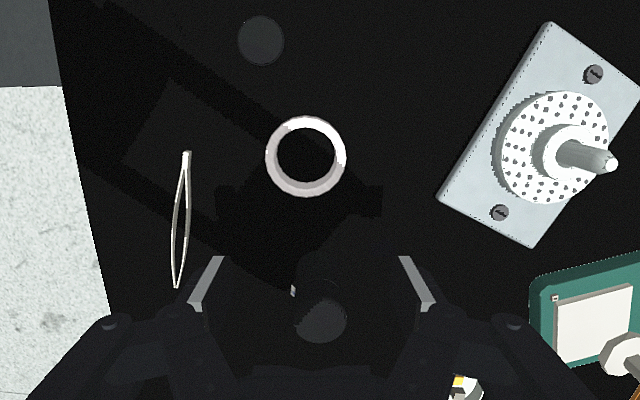

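Run:
```python
from h import *
m=arm.camera_model("wrist"); im=cv2.imread("pics/w6.png")
c=at(m,(306,155.5),.02); print(c)
over(im,m,(250,100,370,215),5,[(circ(c,.03,.02),(0,0,255)),(circ(c,.023,.02),(0,180,0)),(circ(c,.03,.0),(255,0,0))],"w6o")
s=(0.6328,-.1718)
over(im,m,(420,0,640,260),2.2,[(circ(s,.042,.028),(0,0,255)),(circ(s,.02,.042),(0,180,0)),(circ(s,.004,.078),(255,0,0))],"w6p")
```

```text
[ 0.45139927 -0.17994453  0.02      ]
```

View pics/w6o.png

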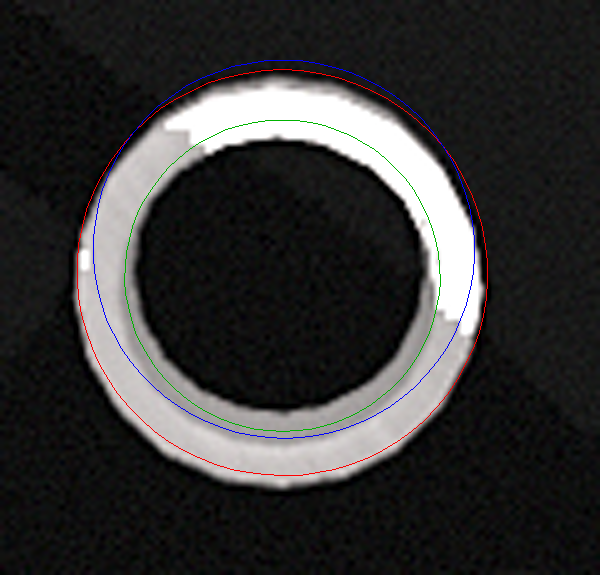

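View pics/w6p.png

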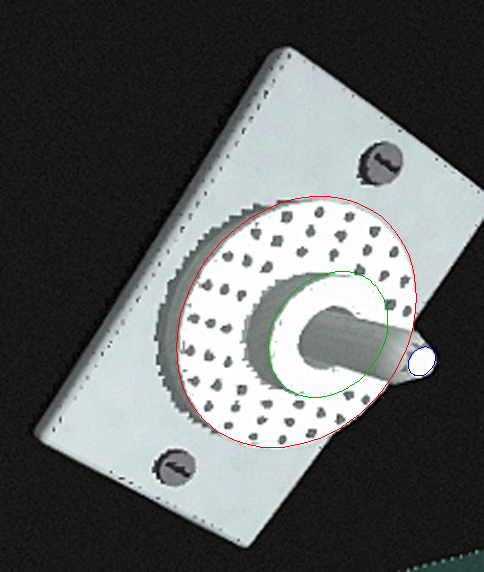

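Call:
{"name": "play_rows", "arguments": {
  "increments": [
    [0.2, 0.102, -0.008, 0, 0, 0, -0.7],
    [0.32, 0.102, -0.008, 0, 0, 0, -0.7],
    [0.4, 0.102, -0.008, 0, 0, 0, -0.7],
    [0.4, 0.102, -0.008, 0, 0, 0, -0.7],
    [0.4, 0.102, -0.008, 0, 0, 0, 0],
    [0.4, 0.102, -0.008, 0, 0, 0, 0],
    [0.4, 0.102, -0.008, 0, 0, 0, 0]
  ]
}}

```text
t: 7.08
tool_pos: [0.451, -0.1813, 0.0202]
orientation: [[0.002, -0.003, 1.0], [-0.001, 1.0, 0.003], [-1.0, -0.001, 0.002]]
force: [-0.2, 0.6, -1.5]
width: 0.706
```

Run:
```python
from h import *
plan([.6328,-.24,.14],0)
```

```text
t 7.08 tcp [ 0.451  -0.1813  0.0202] yaw 0.17 w 0.706 F [-0.2  0.6 -1.5]
shift [-0.3982 -0.1981  0.6059] turn [0.0029 0.0016 0.0011] rows>=3.6 lin, 0.0 rot
```

Call:
{"name": "play_rows", "arguments": {
  "increments": [
    [-0.2, 0, 0, 0, 0, 0, 0],
    [-0.4, 0, 0.05, 0, 0, 0, 0],
    [-0.4, -0.1, 0.25, 0, 0, 0, 0],
    [-0.4, -0.2, 0.45, 0, 0, 0, 0],
    [-0.4, -0.2, 0.605, 0, 0, 0, 0],
    [-0.4, -0.2, 0.605, 0, 0, 0, 0],
    [-0.4, -0.2, 0.605, 0, 0, 0, 0]
  ]
}}

```text
t: 7.95
tool_pos: [0.6311, -0.2398, 0.1388]
orientation: [[-0.002, -0.003, 1.0], [0.001, 1.0, 0.003], [-1.0, 0.001, -0.002]]
force: [-0.1, 0.1, -0.3]
width: 0.711
```

Run:
```python
from h import *
plan([.6328,-.1718,.1],0)
m,im=snap("w7")
o,p,R=state(); s=(.6328,-.1718);h=p[:2]; z0=p[2]-.0202
R_,G,B=(0,0,255),(0,180,0),(255,0,0)
over(im,m,(200,20,440,340),2.2,[(circ(s,.042,.028),R_),(circ(s,.004,.078),G),(circ(s,.02,.042),B),(circ(h,.03,z0+.02),R_),(circ(h,.023,z0+.02),G),(circ(h,.03,z0),B)],"w7o")
```

```text
t 7.95 tcp [ 0.6311 -0.2398  0.1388] yaw 0.19 w 0.711 F [-0.1  0.1 -0.3]
shift [0.1294 0.2266 0.0066] turn [ 0.0032 -0.0016 -0.0007] rows>=1.3 lin, 0.0 rot
```

View pics/w7o.png

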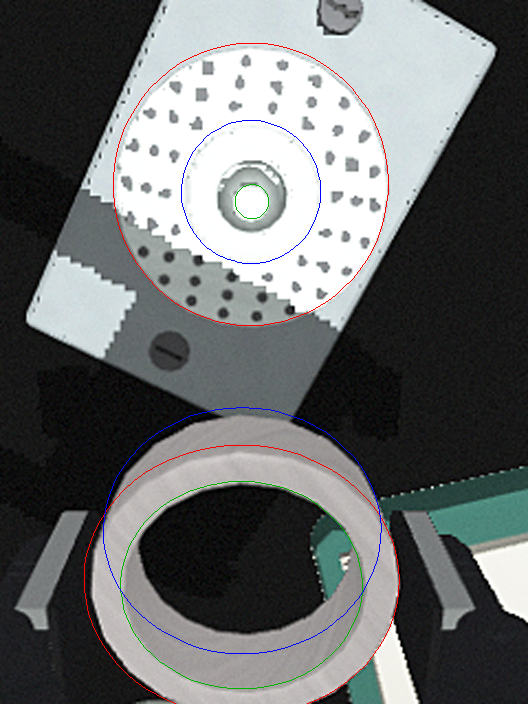

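Call:
{"name": "play_rows", "arguments": {
  "increments": [
    [0.05, 0.231, 0.005, 0, 0, 0, 0],
    [0.05, 0.231, 0.005, 0, 0, 0, 0],
    [0.12, 0.231, 0.005, 0, 0, 0, 0],
    [0.2, 0.231, 0.005, 0, 0, 0, 0],
    [0.23, 0.231, 0.005, 0, 0, 0, 0],
    [0.26, 0.231, 0.005, 0, 0, 0, 0],
    [0.275, 0.231, 0.005, 0, 0, 0, 0]
  ]
}}

```text
t: 8.88
tool_pos: [0.6333, -0.1713, 0.057]
orientation: [[0.001, -0.003, 1.0], [-0.0, 1.0, 0.003], [-1.0, -0.0, 0.001]]
force: [-0.0, -0.3, -0.8]
width: 0.709
```

Run:
```python
from h import *
plan([.6328,-.1705,.0482],0)
m,im=snap("w8")
```

```text
t 8.88 tcp [ 0.6333 -0.1713  0.057 ] yaw 0.15 w 0.709 F [-0.  -0.3 -0.8]
shift [ 0.0294  0.0028 -0.0017] turn [0.0024 0.0005 0.0003] rows>=0.1 lin, 0.0 rot
```

View pics/w8.png

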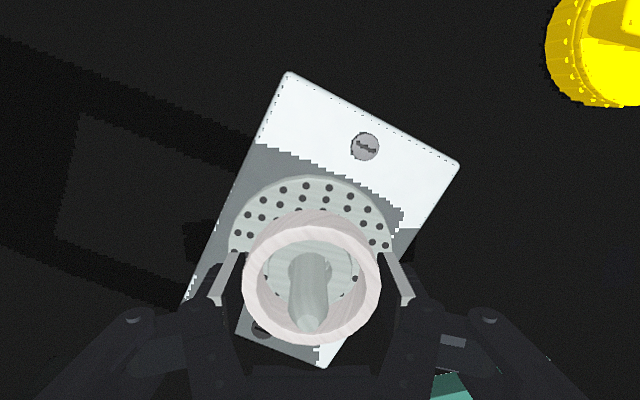

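Round the hub without contact. Lower and release, then head toward the clamp ring.

Call:
{"name": "play_rows", "arguments": {
  "increments": [
    [0.018, 0, 0, 0, 0, 0, 0],
    [0.032, 0, 0, 0, 0, 0, 0],
    [0.032, 0, 0, 0, 0, 0, 0]
  ]
}}

```text
t: 9.3
tool_pos: [0.6336, -0.1711, 0.0481]
orientation: [[0.001, -0.003, 1.0], [-0.001, 1.0, 0.003], [-1.0, -0.001, 0.001]]
force: [-1.4, 0.3, 3.9]
width: 0.713
```

Call:
{"name": "play_rows", "arguments": {
  "increments": [
    [0, 0, 0, 0, 0, 0, -0.7],
    [0, 0, 0, 0, 0, 0, -0.7],
    [-0.02, 0, 0, 0, 0, 0, -0.7],
    [-0.2, 0, 0, 0, 0, 0, -0.7],
    [-0.4, -0.1, 0, 0, 0, 0, -0.7],
    [-0.4, -0.23, 0, 0, 0, 0, -0.4],
    [-0.4, -0.23, 0, 0, 0, 0, -0.4]
  ]
}}

```text
t: 10.18
tool_pos: [0.6338, -0.2434, 0.169]
orientation: [[0.003, 0.0, 1.0], [-0.003, 1.0, -0.0], [-1.0, -0.003, 0.003]]
force: [0.6, 0.3, -0.4]
width: 0.699
```

Run:
```python
from h import *
plan([.568,.31,.2],-8.8)
m,im=snap("w9")
s=(.6328,-.1718)
over(im,m,(200,20,440,280),2.2,[(circ(s,.042,.028),(0,0,255)),(circ(s,.03,.048),(0,180,0)),(circ(s,.004,.078),(255,0,0))],"w9o")
```

```text
t 10.18 tcp [ 0.6338 -0.2434  0.169 ] yaw -0.01 w 0.699 F [ 0.6  0.3 -0.4]
shift [-0.109   1.8442 -0.2194] turn [0.1465 0.0029 0.0024] rows>=8.9 lin, 0.8 rot
```

View pics/w9o.png

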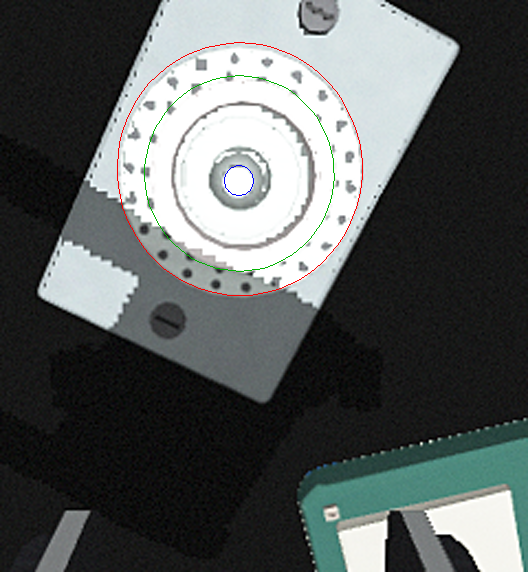

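Call:
{"name": "play_rows", "arguments": {
  "increments": [
    [-0.11, 0.9, -0.11, 0.146, 0, 0, -0.4],
    [-0.11, 0.9, -0.11, 0.146, 0, 0, -0.4],
    [-0.11, 0.9, -0.11, 0.146, 0, 0, -0.4],
    [-0.11, 0.9, -0.11, 0.146, 0, 0, -0.4],
    [-0.11, 0.9, -0.11, 0.146, 0, 0, -0.4]
  ]
}}

```text
t: 10.85
tool_pos: [0.5981, 0.0348, 0.2002]
orientation: [[-0.001, 0.145, 0.989], [0.001, 0.989, -0.145], [-1.0, 0.001, -0.001]]
force: [0.9, -1.5, 0.0]
width: 0.7
```

Run:
```python
from h import *
plan([.568,.31,.2],-8.8)
```

```text
t 10.85 tcp [0.5981 0.0348 0.2002] yaw -8.35 w 0.700 F [ 0.9 -1.5  0. ]
shift [ 0.0022  0.8932 -0.2323] turn [ 0.0076 -0.0014 -0.0012] rows>=4.4 lin, 0.0 rot
```

Call:
{"name": "play_rows", "arguments": {
  "increments": [
    [0, 0.89, -0.232, 0.004, 0, 0, -0.4],
    [0, 0.89, -0.232, 0.004, 0, 0, -0.4],
    [0, 0.89, -0.232, 0.004, 0, 0, -0.4],
    [0, 0.89, -0.232, 0.004, 0, 0, -0.4],
    [0, 0.89, -0.232, 0.004, 0, 0, -0.4],
    [0, 0.89, -0.232, 0.004, 0, 0, -0.4]
  ]
}}

```text
t: 11.6
tool_pos: [0.5688, 0.3073, 0.1993]
orientation: [[-0.002, 0.149, 0.989], [-0.0, 0.989, -0.149], [-1.0, -0.0, -0.002]]
force: [0.6, 1.1, 0.1]
width: 0.699
```

Run:
```python
from h import *
plan([.568,.3375,.03],-8.8)
m,im=snap("w10")
```

```text
t 11.60 tcp [0.5688 0.3073 0.1993] yaw -8.57 w 0.699 F [0.6 1.1 0.1]
shift [ 0.5642  0.0994 -0.0164] turn [ 0.0039 -0.0019  0.0003] rows>=2.8 lin, 0.0 rot
```

View pics/w10.png

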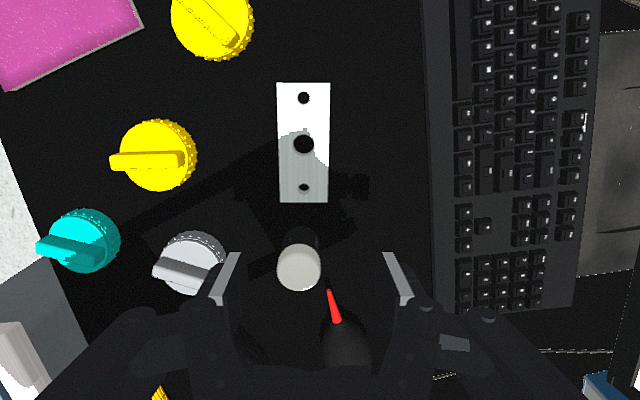

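Run:
```python
from h import *
m=arm.camera_model("wrist"); im=cv2.imread("pics/w10.png")
a,b,c=[at(m,q,.014)[:2] for q in((303.5,97.5),(303.5,143),(304,187.))]
print(a,b,c,np.linalg.norm(a-c),np.degrees(np.arctan2(*(a-c)[::-1])))
th=np.arctan2(*(a-c)[::-1]); ctr=(a+c)/2
v=np.array([np.cos(th),np.sin(th)]);n=np.array([v[1],-v[0]])
P=np.array([np.r_[ctr+s*v*.055+t*n*.023,.014] for s,t in((1,1),(1,-1),(-1,-1),(-1,1))])
print(ctr,np.round(proj(m,P),1))
over(im,m,(260,60,350,220),3.6,[(P,(0,0,255)),(circ(ctr,.01,.014),(0,200,0)),(circ(ctr+v*.042,.0055,.014),(0,200,0)),(circ(ctr-v*.042,.0055,.014),(0,200,0))],"w10o")
```

```text
[0.57393105 0.37746522] [0.56759866 0.33773034] [0.56144746 0.29620386] 0.08221465447318732 81.26634321142483
[0.56768926 0.33683454] [[329.9  81.1]
 [277.   81.1]
 [280.3 200.8]
 [327.9 200.8]]
```

View pics/w10o.png

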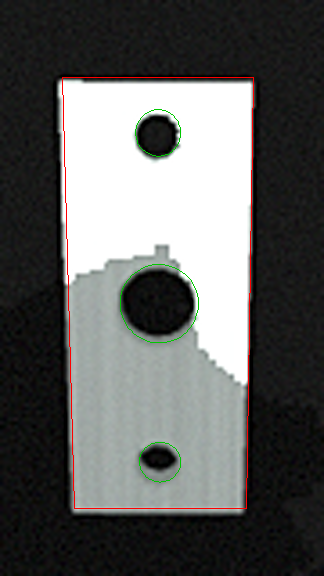

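Call:
{"name": "play_rows", "arguments": {
  "increments": [
    [0.2, 0.093, -0.018, 0, 0, 0, -0.4],
    [0.4, 0.093, -0.018, 0, 0, 0, -0.4],
    [0.54, 0.093, -0.018, 0, 0, 0, -0.4],
    [0.593, 0.093, -0.018, 0, 0, 0, -0.4],
    [0.593, 0.093, -0.018, 0, 0, 0, -0.4],
    [0.593, 0.093, -0.018, 0, 0, 0, 0.3],
    [0.593, 0.093, -0.018, 0, 0, 0, 0.3],
    [0.593, 0.093, -0.018, 0, 0, 0, 0.3]
  ],
  "newtons": 50
}}

```text
t: 12.65
tool_pos: [0.5714, 0.3331, 0.0248]
orientation: [[0.004, 0.154, 0.988], [0.001, 0.988, -0.154], [-1.0, 0.002, 0.004]]
force: [-0.3, -1.9, 6.1]
width: 0.518
```

Run:
```python
from h import *
plan([.59,.05,.17],-8.8)
```

```text
t 12.65 tcp [0.5714 0.3331 0.0248] yaw -8.84 w 0.518 F [-0.3 -1.9  6.1]
shift [-0.485  -0.922   0.2083] turn [-0.0006  0.0037 -0.0018] rows>=5.1 lin, 0.0 rot
```

Run:
```python
from h import *
m,im=snap("w11")
im=arm.snapshot("scene"); cv2.imwrite("pics/s11.png",cv2.resize(im[200:360,180:420,::-1],(720,480),interpolation=cv2.INTER_CUBIC)); o,p,R=state(); print(p,o["width"],o["force"])
```

```text
[0.5713373  0.33313069 0.02477782] 0.5219169272807943 [-0.06628309 -0.96063046  7.37952084]
```

View pics/w11.png

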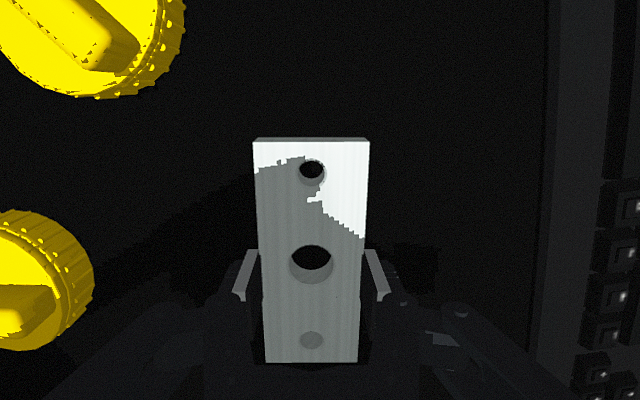

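View pics/s11.png

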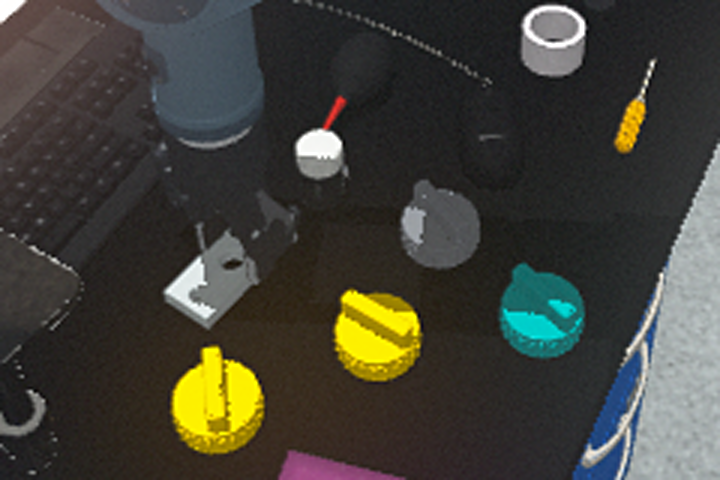

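Call:
{"name": "play_rows", "arguments": {
  "increments": [
    [-0.1, 0, 0, 0, 0, 0, 0.3],
    [-0.2, 0, 0, 0, 0, 0, 0.3],
    [-0.2, 0, 0, 0, 0, 0, 0.3],
    [-0.2, 0, 0, 0, 0, 0, 0.3]
  ]
}}

```text
t: 13.25
tool_pos: [0.5691, 0.3325, 0.0814]
orientation: [[-0.001, 0.154, 0.988], [-0.0, 0.988, -0.154], [-1.0, -0.001, -0.001]]
force: [-0.5, -0.7, -2.8]
width: 0.519
```

Run:
```python
from h import *
plan([.568,.3375,.08],-8.8)
m,im=snap("w12")
im=arm.snapshot("scene"); cv2.imwrite("pics/s12.png",cv2.resize(im[200:360,180:420,::-1],(720,480),interpolation=cv2.INTER_CUBIC)); o,p,R=state(); print(p,o["width"],o["force"],o["torque"])
```

```text
t 13.25 tcp [0.5691 0.3325 0.0814] yaw -8.83 w 0.519 F [-0.5 -0.7 -2.8]
shift [ 0.0047  0.0159 -0.006 ] turn [-0.0005 -0.001   0.0005] rows>=0.1 lin, 0.0 rot
[0.56859794 0.33233782 0.08052825] 0.5227498189201045 [ 0.38802546  0.16906365 -1.92579134] [0.0197458  0.03031308 0.04258336]
```

View pics/w12.png

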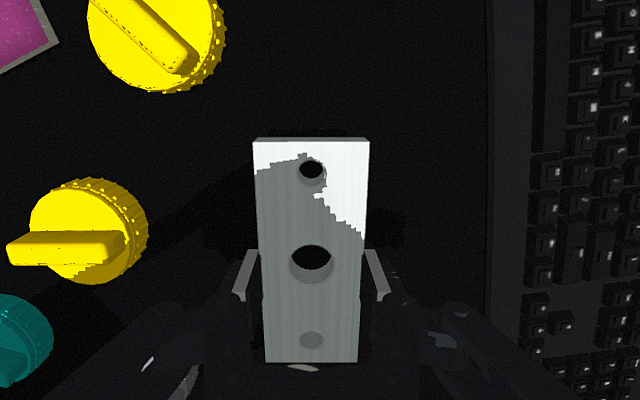

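View pics/s12.png

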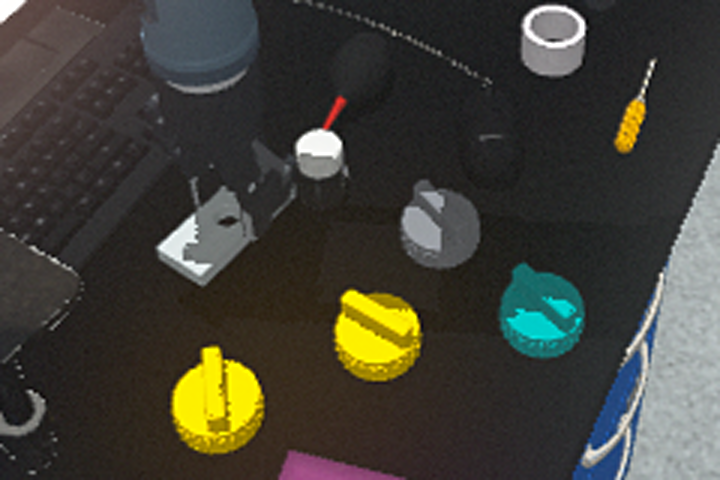

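```bash
cat > ringfit.py <<'E'
from h import *
from scipy.optimize import least_squares
def fit(m,p,R,C):
    L=np.array([(s*.055,t*.023) for s,t in((1,-1),(1,1),(-1,1),(-1,-1))]+[(0,0)])
    def f(u):
        c,s=np.cos(u[3]),np.sin(u[3]); y=L[:,0]*c-L[:,1]*s; z=L[:,0]*s+L[:,1]*c
        return (proj(m,p+np.c_[0*y+u[0],u[1]+y,u[2]+z]@R.T)-C).ravel()
    r=least_squares(f,[0.008,0,0,0]); return r
if __name__=="__main__":
    o,p,R=state(); m=arm.camera_model("wrist")
    r=fit(m,p,R,np.array([(253,141),(369.5,141),(358,362),(264,362),(311.5,263.5)])); print(np.round(r.x,4),np.round(r.fun,1))
E
python3 ringfit.py
```

```text
[0.0103 0.0051 0.0006 0.0012] [-0.4 -0.4  0.5 -0.4 -1.  -0.5  1.2 -0.5 -0.3  1.7]
```

Run:
```python
from h import *
plan([.5947,-.2478,.15],-26.65)
```

```text
t 13.35 tcp [0.5686 0.3323 0.0805] yaw -8.83 w 0.523 F [ 0.4  0.2 -1.9]
shift [-0.2297 -1.8979  0.3822] turn [ 0.297  -0.0023  0.0018] rows>=9.4 lin, 1.7 rot
```

Call:
{"name": "play_rows", "arguments": {
  "increments": [
    [-0.15, 0, 0, 0, 0, 0, 0.3],
    [-0.25, 0, 0, 0, 0, 0, 0.3],
    [-0.25, -0.2, 0.04, 0, 0, 0, 0.3],
    [-0.25, -0.4, 0.08, 0.1, 0, 0, 0.3],
    [-0.25, -0.6, 0.12, 0.2, 0, 0, 0.3],
    [-0.25, -0.8, 0.16, 0.297, 0, 0, 0.3],
    [-0.25, -1, 0.2, 0.297, 0, 0, 0.3],
    [-0.25, -1, 0.2, 0.297, 0, 0, 0.3]
  ]
}}

```text
t: 14.35
tool_pos: [0.5827, 0.0224, 0.156]
orientation: [[-0.002, 0.454, 0.891], [-0.001, 0.891, -0.454], [-1.0, -0.002, -0.001]]
force: [0.5, 0.7, -1.2]
width: 0.518
```

Run:
```python
from h import *
plan([.5947,-.2478,.15],-26.65)
```

```text
t 14.35 tcp [0.5827 0.0224 0.156 ] yaw -27.00 w 0.518 F [ 0.5  0.7 -1.2]
shift [ 0.0207 -0.7843  0.4445] turn [-0.0058 -0.0012  0.0017] rows>=4.3 lin, 0.0 rot
```

Call:
{"name": "play_rows", "arguments": {
  "increments": [
    [0.02, -0.2, 0.11, 0, 0, 0, 0.3],
    [0.02, -0.4, 0.22, 0, 0, 0, 0.3],
    [0.02, -0.6, 0.33, 0, 0, 0, 0.3],
    [0.02, -0.784, 0.444, -0.006, 0, 0, 0.3],
    [0.02, -0.784, 0.444, -0.006, 0, 0, 0.3],
    [0.02, -0.784, 0.444, -0.006, 0, 0, 0.3],
    [0.02, -0.784, 0.444, -0.006, 0, 0, 0.3]
  ]
}}

```text
t: 15.22
tool_pos: [0.5963, -0.2405, 0.1506]
orientation: [[-0.001, 0.442, 0.897], [0.002, 0.897, -0.442], [-1.0, 0.001, -0.002]]
force: [0.5, -0.3, -1.7]
width: 0.522
```

Run:
```python
from h import *
plan([.6,-.24,.1],-26.65)
m,im=snap("w13")
```

```text
t 15.22 tcp [ 0.5963 -0.2405  0.1506] yaw -26.21 w 0.522 F [ 0.5 -0.3 -1.7]
shift [0.1686 0.0067 0.0107] turn [ 0.0073 -0.0021 -0.001 ] rows>=0.8 lin, 0.0 rot
```

View pics/w13.png

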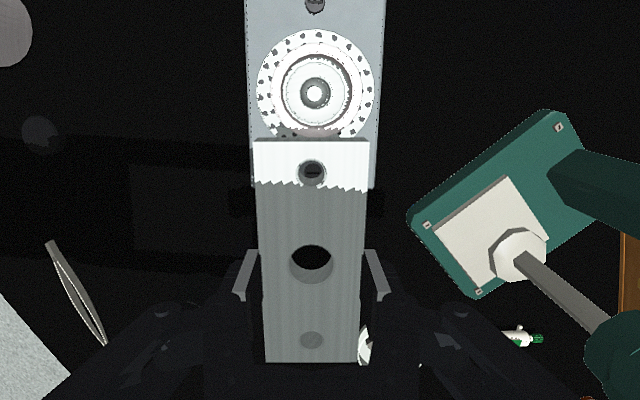

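Run:
```python
from h import *
plan([.6,-.24,.1],-26.65)
print(arm.get_obs()["joint_velocities"])
m=arm.camera_model("wrist"); im=cv2.imread("pics/w13.png"); o,p,R=state()
s=np.array((.6328,-.1718)); h=p+R@np.array([0,.0051,.0006])
def rect(t):
    return np.array([p+R@np.array([t,.0051+a*.055,.0006+b*.023]) for a,b in((1,-1),(1,1),(-1,1),(-1,-1))])
R_,G,B=(0,0,255),(0,180,0),(255,0,0)
by=np.array([np.sin(np.radians(26.65)),np.cos(np.radians(26.65))]); bx=np.array([by[1],-by[0]])
base=np.array([np.r_[s+a*by*.075+b*bx*.05,.014] for a,b in((1,-1),(1,1),(-1,1),(-1,-1))])
over(im,m,(220,0,400,370),1.6*1,[(circ(s,.03,.048),G),(circ(s,.042,.028),R_),(circ(s,.004,.078),B),(rect(.0103),R_),(base,B)],"w13o")
over(im,m,(230,0,400,150),4,[(circ(s,.03,.048),G),(circ(s,.042,.028),R_),(circ(s,.004,.078),B),(rect(.0103),R_),(base,B),(circ(s+by*.06,.007,.018),B)],"w13p")
```

```text
t 15.28 tcp [ 0.5964 -0.2404  0.1509] yaw -26.18 w 0.521 F [-0.2 -0.2 -1.7]
shift [0.1696 0.0062 0.0104] turn [ 0.0079 -0.0015 -0.0008] rows>=0.8 lin, 0.0 rot
[ 0.0013554  -0.00648559 -0.00160721 -0.00341204 -0.0012983  -0.00134935]
```

View pics/w13p.png

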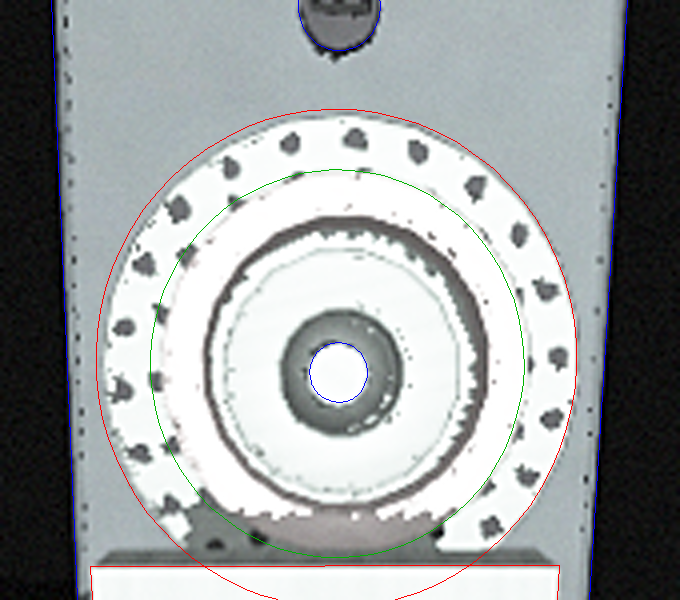

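View pics/w13o.png

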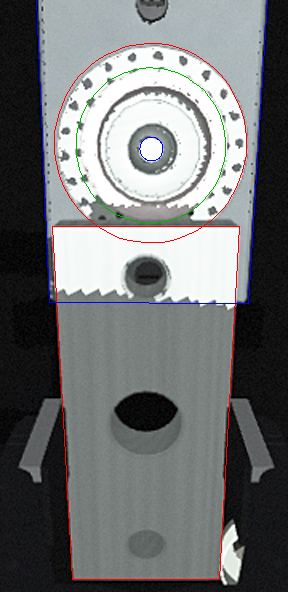

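Run:
```python
from h import *
plan([.6300,-.1761,.12],-26.65)
```

```text
t 15.28 tcp [ 0.5964 -0.2404  0.1509] yaw -26.18 w 0.521 F [-0.2 -0.2 -1.7]
shift [0.1031 0.2415 0.0061] turn [ 0.0079 -0.0015 -0.0008] rows>=1.3 lin, 0.0 rot
```

Call:
{"name": "play_rows", "arguments": {
  "increments": [
    [0, 0.12, 0.003, 0.004, 0, 0, 0.3],
    [0.05, 0.2415, 0.006, 0.008, 0, 0, 0.3],
    [0.103, 0.2415, 0.006, 0.008, 0, 0, 0.3],
    [0.103, 0.2415, 0.006, 0.008, 0, 0, 0.3],
    [0.103, 0.2415, 0.006, 0.008, 0, 0, 0.3]
  ]
}}

```text
t: 15.9
tool_pos: [0.6301, -0.179, 0.1208]
orientation: [[0.0, 0.45, 0.893], [-0.0, 0.893, -0.45], [-1.0, -0.0, 0.0]]
force: [0.1, 0.3, -1.8]
width: 0.523
```

Run:
```python
from h import *
plan([.6300,-.1761,.085],-26.65)
m,im=snap("w14")
o,p,R=state()
s=np.array((.6328,-.1718)); h=p+R@np.array([0,.0052,.0006])
R_,G,B=(0,0,255),(0,180,0),(255,0,0)
over(im,m,(230,130,400,370),2.5,[(circ(s,.03,.048),G),(circ(s,.004,.078),B),(circ(h,.01,h[2]-.0103),R_),(circ(h,.01,h[2]-.0243),G)],"w14o")
```

```text
t 15.90 tcp [ 0.6301 -0.179   0.1208] yaw -26.77 w 0.523 F [ 0.1  0.3 -1.8]
shift [ 0.1193  0.0086 -0.0046] turn [-0.002   0.0003  0.0003] rows>=0.6 lin, 0.0 rot
```

View pics/w14o.png

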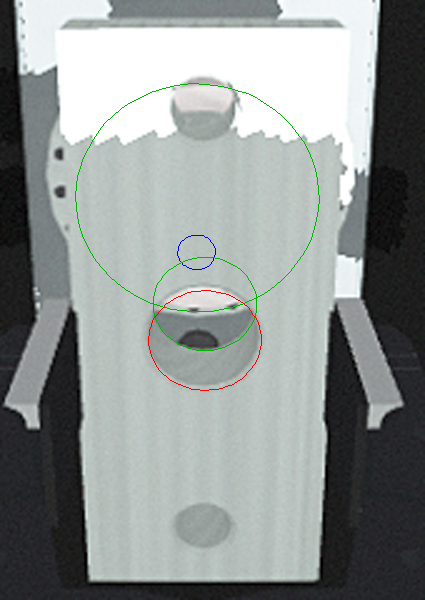

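Call:
{"name": "play_rows", "arguments": {
  "increments": [
    [0.02, 0.0056, -0.005, 0, 0, 0, 0.3],
    [0.04, 0.0056, -0.005, 0, 0, 0, 0.3],
    [0.06, 0.0056, -0.005, 0, 0, 0, 0.3],
    [0.075, 0.0056, -0.005, 0, 0, 0, 0.3],
    [0.086, 0.0056, -0.005, 0, 0, 0, 0.3],
    [0.086, 0.0056, -0.005, 0, 0, 0, 0.3]
  ]
}}

```text
t: 16.7
tool_pos: [0.6295, -0.1765, 0.0942]
orientation: [[-0.001, 0.45, 0.893], [0.0, 0.893, -0.45], [-1.0, -0.0, -0.001]]
force: [0.6, -0.7, -1.8]
width: 0.524
```

Run:
```python
from h import *
plan([.6295,-.1768,.073],-26.65)
m,im=snap("w15")
o,p,R=state()
s=np.array((.6328,-.1718)); h=p+R@np.array([0,.0059,.0008])
R_,G,B=(0,0,255),(0,180,0),(255,0,0)
over(im,m,(230,130,400,370),2.5,[(circ(s,.03,.048),G),(circ(s,.004,.078),B),(circ(h,.01,h[2]-.0103),R_),(circ(h,.01,h[2]-.0243),G)],"w15o")
```

```text
t 16.70 tcp [ 0.6295 -0.1765  0.0942] yaw -26.77 w 0.524 F [ 0.6 -0.7 -1.8]
shift [ 0.0707 -0.0008  0.0006] turn [-0.0021 -0.0006  0.    ] rows>=0.3 lin, 0.0 rot
```

View pics/w15o.png

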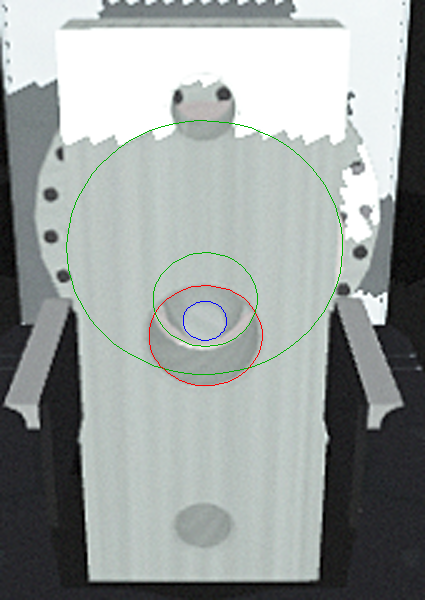

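Call:
{"name": "play_rows", "arguments": {
  "increments": [
    [0.03, 0, 0, 0, 0, 0, 0.3],
    [0.055, 0, 0, 0, 0, 0, 0.3],
    [0.072, 0, 0, 0, 0, 0, 0.3],
    [0.072, 0, 0, 0, 0, 0, 0.3]
  ]
}}

```text
t: 17.25
tool_pos: [0.6296, -0.1765, 0.0729]
orientation: [[-0.0, 0.45, 0.893], [0.0, 0.893, -0.45], [-1.0, -0.0, -0.0]]
force: [-1.1, -0.1, -1.4]
width: 0.521
```

Run:
```python
from h import *
plan([.6295,-.1768,.0723],-26.65)
m,im=snap("w16")
```

```text
t 17.25 tcp [ 0.6296 -0.1765  0.0729] yaw -26.77 w 0.521 F [-1.1 -0.1 -1.4]
shift [ 0.002  -0.001   0.0002] turn [-0.002  -0.0001  0.    ] rows>=0.0 lin, 0.0 rot
```

View pics/w16.png

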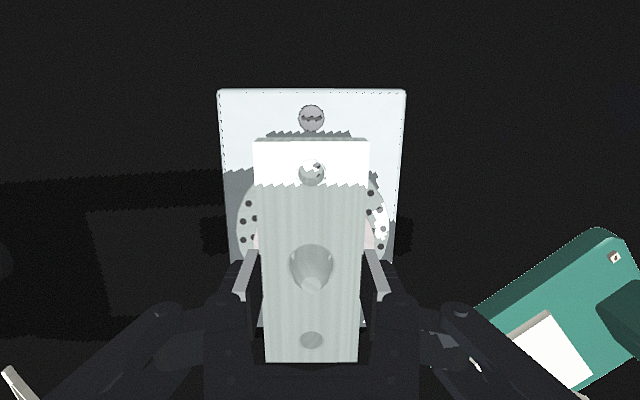

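Call:
{"name": "play_rows", "arguments": {
  "increments": [
    [0.005, 0, 0, 0, 0, 0, 0.3],
    [0.005, 0, 0, 0, 0, 0, 0.3]
  ]
}}

```text
t: 17.55
tool_pos: [0.6296, -0.1766, 0.0727]
orientation: [[0.0, 0.45, 0.893], [-0.0, 0.893, -0.45], [-1.0, -0.0, 0.0]]
force: [-3.8, 1.7, 7.4]
width: 0.52
```

Contact on the spacer. Release and rise, looking back.

Call:
{"name": "play_rows", "arguments": {
  "increments": [
    [0, 0, 0, 0, 0, 0, -0.35],
    [0, 0, 0, 0, 0, 0, -0.35],
    [0, 0, 0, 0, 0, 0, -0.35],
    [-0.05, 0, 0, 0, 0, 0, -0.35],
    [-0.2, 0, 0, 0, 0, 0, -0.35],
    [-0.35, -0.1, 0, 0, 0, 0, -0.3],
    [-0.35, -0.23, 0, 0, 0, 0, -0.3],
    [-0.35, -0.23, 0, 0, 0, 0, -0.3]
  ]
}}

```text
t: 18.55
tool_pos: [0.598, -0.2408, 0.1785]
orientation: [[0.002, 0.453, 0.891], [-0.002, 0.891, -0.453], [-1.0, -0.001, 0.003]]
force: [1.0, -0.4, -0.5]
width: 0.65
```

Run:
```python
from h import *
plan([.43,.21,.2],64.5)
m,im=snap("w17")
o,p,R=state()
s=np.array((.6328,-.1718))
R_,G,B=(0,0,255),(0,180,0),(255,0,0)
by=np.array([np.sin(np.radians(26.65)),np.cos(np.radians(26.65))]); bx=np.array([by[1],-by[0]])
rc=np.array([np.r_[s+a*by*.055+b*bx*.023,.062] for a,b in((1,-1),(1,1),(-1,1),(-1,-1))])
over(im,m,(200,0,440,240),2.5,[(circ(s,.004,.078),B),(rc,R_),(circ(s,.042,.028),G)],"w17o")
```

```text
t 18.55 tcp [ 0.598  -0.2408  0.1785] yaw -26.95 w 0.650 F [ 1.  -0.4 -0.5]
shift [-0.076   1.0858 -1.1799] turn [-1.5241e+00  1.3000e-03  2.9000e-03] rows>=7.7 lin, 8.5 rot
```

View pics/w17o.png

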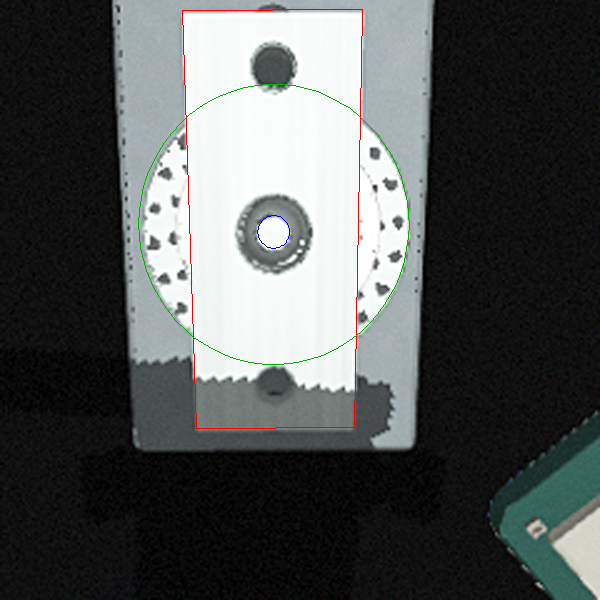

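Call:
{"name": "play_rows", "arguments": {
  "increments": [
    [-0.08, 0.2, -0.2, -0.17, 0, 0, 0.4],
    [-0.08, 0.4, -0.4, -0.34, 0, 0, 0.4],
    [-0.08, 0.6, -0.6, -0.51, 0, 0, 0.4],
    [-0.08, 0.7, -0.8, -0.68, 0, 0, 0.4],
    [-0.08, 0.8, -0.9, -0.85, 0, 0, 0.4],
    [-0.08, 0.9, -1, -0.98, 0, 0, 0.4],
    [-0.08, 0.9, -1, -0.98, 0, 0, 0.4],
    [-0.08, 0.9, -1, -0.98, 0, 0, 0.4]
  ]
}}

```text
t: 19.6
tool_pos: [0.4508, 0.1408, 0.2007]
orientation: [[-0.0, -0.534, 0.845], [0.001, 0.845, 0.534], [-1.0, 0.001, -0.0]]
force: [1.1, -1.4, 0.3]
width: 0.296
```

Run:
```python
from h import *
plan([.463,.220,.2],64.5)
```

```text
t 19.60 tcp [0.4508 0.1408 0.2007] yaw 32.31 w 0.296 F [ 1.1 -1.4  0.3]
shift [0.0025 0.2014 0.1753] turn [-5.366e-01  2.000e-04 -8.000e-04] rows>=1.3 lin, 3.0 rot
```

Call:
{"name": "play_rows", "arguments": {
  "increments": [
    [0, 0.2, 0.175, -0.536, 0, 0, 0.4],
    [0, 0.2, 0.175, -0.536, 0, 0, 0.4],
    [0, 0.2, 0.175, -0.536, 0, 0, 0.4],
    [0, 0.2, 0.175, -0.536, 0, 0, 0.4],
    [0, 0.2, 0.175, -0.536, 0, 0, 0.4]
  ]
}}

```text
t: 20.23
tool_pos: [0.4652, 0.2162, 0.2004]
orientation: [[-0.0, -0.898, 0.439], [-0.0, 0.439, 0.898], [-1.0, 0.0, -0.0]]
force: [0.6, -0.9, -0.4]
width: 0.301
```

Run:
```python
from h import *
plan([.4356,.2331,.08],64.5)
m,im=snap("w18")
```

```text
t 20.23 tcp [0.4652 0.2162 0.2004] yaw 63.94 w 0.301 F [ 0.6 -0.9 -0.4]
shift [0.4015 0.1134 0.0071] turn [-0.0094 -0.0002 -0.0001] rows>=2.0 lin, 0.1 rot
```

View pics/w18.png

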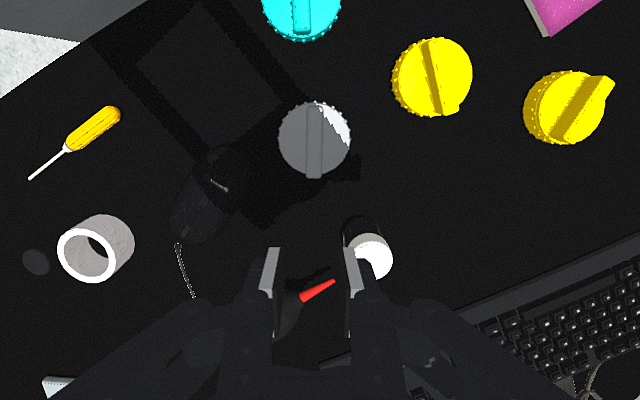

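Run:
```python
import cv2, numpy as np
from h import *
m=arm.camera_model("wrist"); im=cv2.imread("pics/w18.png")
im=(255*(im/255.)**.7).astype(np.uint8)
c=at(m,(315,138),.026)[:2]; th=np.radians(64.5-90); v=np.array([np.cos(th),np.sin(th)]);n=np.array([-v[1],v[0]])
def rect(z): return np.array([np.r_[c+a*v*.03+b*n*.007,z] for a,b in((1,-1),(1,1),(-1,1),(-1,-1))])
print(c)
over(im,m,(265,85,365,195),5,[(rect(.047),(0,0,255)),(rect(.026),(255,0,0)),(circ(c,.032,.026),(0,200,0)),(circ(c,.032,0),(0,200,200))],"w18o")
```

```text
[0.43262342 0.23558651]
```

View pics/w18o.png

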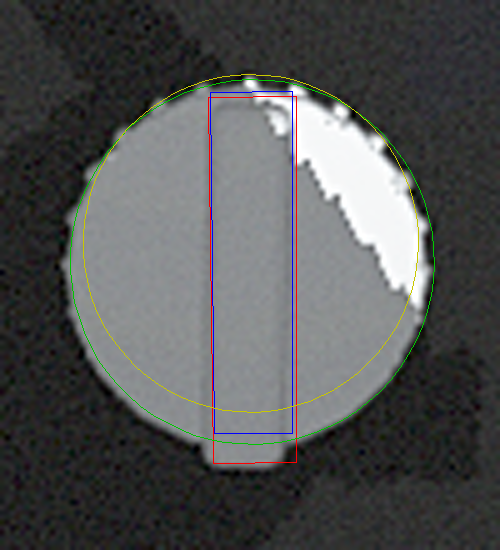

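Call:
{"name": "play_rows", "arguments": {
  "increments": [
    [0.15, 0.119, 0.008, 0, 0, 0, 0.4],
    [0.3, 0.119, 0.008, 0, 0, 0, 0.4],
    [0.42, 0.119, 0.008, 0, 0, 0, 0.4],
    [0.49, 0.119, 0.008, 0, 0, 0, 0.4],
    [0.49, 0.119, 0.008, 0, 0, 0, 0.4]
  ],
  "newtons": 40
}}

```text
t: 20.9
tool_pos: [0.4328, 0.2337, 0.0522]
orientation: [[-0.004, -0.899, 0.438], [-0.001, 0.438, 0.899], [-1.0, 0.003, -0.002]]
force: [0.8, -0.1, 0.1]
width: 0.299
```

Run:
```python
from h import *
plan([.434,.234,.053],63.9)
m,im=snap("w19")
```

```text
t 20.90 tcp [0.4328 0.2337 0.0522] yaw 64.05 w 0.299 F [ 0.8 -0.1  0.1]
shift [-0.0027 -0.0031  0.0025] turn [ 0.0025 -0.0023 -0.0027] rows>=0.0 lin, 0.0 rot
```

View pics/w19.png

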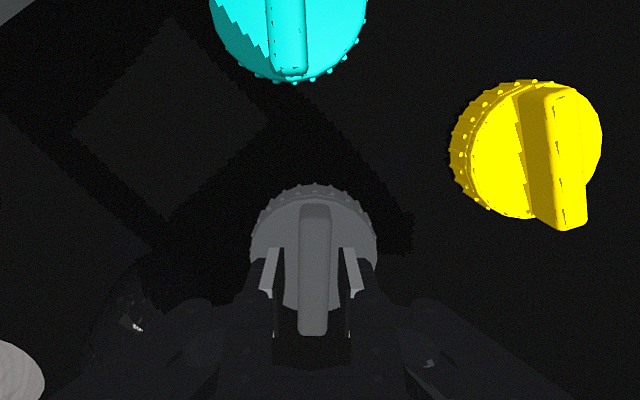

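Call:
{"name": "play_rows", "arguments": {
  "increments": [
    [0, 0, 0, 0, 0, 0, 1],
    [0, 0, 0, 0, 0, 0, 1],
    [0, 0, 0, 0, 0, 0, 1],
    [0, 0, 0, 0, 0, 0, 1]
  ]
}}

```text
t: 21.45
tool_pos: [0.4348, 0.2346, 0.0545]
orientation: [[0.002, -0.9, 0.435], [0.0, 0.435, 0.9], [-1.0, -0.002, 0.001]]
force: [0.1, -1.3, 6.1]
width: 0.153
```

Call:
{"name": "play_rows", "arguments": {
  "increments": [
    [-0.1, 0, 0, 0, 0, 0, 1],
    [-0.3, 0, 0, 0, 0, 0, 1],
    [-0.4, 0, 0, 0, 0, 0, 1],
    [-0.4, 0, 0, 0, 0, 0, 1]
  ]
}}

```text
t: 21.95
tool_pos: [0.4354, 0.235, 0.1761]
orientation: [[0.006, -0.9, 0.435], [0.002, 0.435, 0.9], [-1.0, -0.004, 0.004]]
force: [0.8, -0.2, -1.3]
width: 0.153
```

Run:
```python
from h import *
plan([.58,.03,.17],10)
m,im=snap("w20")
```

```text
t 21.95 tcp [0.4354 0.235  0.1761] yaw 64.19 w 0.153 F [ 0.8 -0.2 -1.3]
shift [ 0.0219 -0.7313 -0.4053] turn [0.9032 0.0054 0.0021] rows>=4.0 lin, 5.1 rot
```

View pics/w20.png

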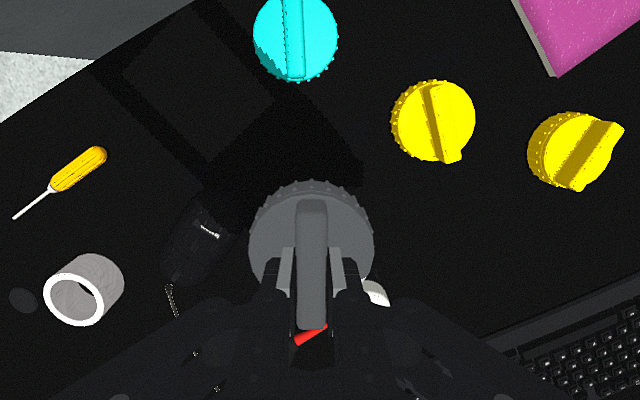

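```bash
cat > capo.py <<'E'
from h import *
import sys
src,dst,y,z,yaw=sys.argv[1],sys.argv[2],*map(float,sys.argv[3:])
m=arm.camera_model("wrist"); im=cv2.imread(f"pics/{src}.png"); im=(255*(im/255.)**.6).astype(np.uint8)
o,p,R=state(); a=np.radians(yaw)
def rect(t): return np.array([p+R@np.array([t,y+i*.03*np.cos(a)-j*.007*np.sin(a),z+i*.03*np.sin(a)+j*.007*np.cos(a)]) for i,j in((1,-1),(1,1),(-1,1),(-1,-1))])
def ci(r,t):
    q=np.linspace(0,2*np.pi,72); return np.array([p+R@np.array([t,y+r*np.cos(k),z+r*np.sin(k)]) for k in q])
over(im,m,(220,150,400,350),3.5,[(rect(.0075),(0,0,255)),(ci(.032,.0285),(0,255,0)),(ci(.032,.0545),(0,255,255))],dst)
E
python3 capo.py w20 w20o 0 0 0
```

```text
(no output)
```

View pics/w20o.png

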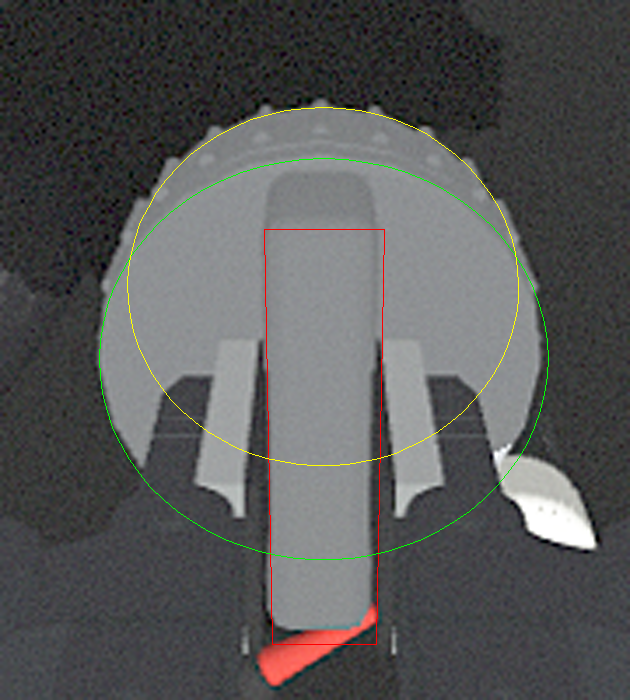

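```bash
cat > capfit.py <<'E'
from h import *
from scipy.optimize import least_squares
m=arm.camera_model("wrist");o,p,R=state()
C=np.array([(322,225),(322,628),(322,147),(103,350),(541,350)]); C=(C+.5)/3.5-.5+[220,150]
def f(u,full=False):
    t,y,z=u
    e=lambda a,b,c: proj(m,p+R@np.array([a,b,c]))[0]
    rim=proj(m,np.array([p+R@np.array([t+.021,y+.032*np.cos(k),z+.032*np.sin(k)]) for k in np.linspace(0,2*np.pi,180)]))
    return np.array([e(t,y+.03,z)[1]-C[0,1],e(t,y-.03,z)[1]-C[1,1],rim[:,1].min()-C[2,1],rim[:,0].min()-C[3,0],rim[:,0].max()-C[4,0]])
r=least_squares(f,[.0075,0,0]); print(np.round(r.x,4),np.round(r.fun,2))
E
python3 capfit.py
```

```text
[ 0.011  -0.0002 -0.0002] [-1.3   0.    1.48 -0.24  0.25]
```

Run:
```python
from h import *
plan([.58,0.03,.18],12)
```

```text
t 22.00 tcp [0.4341 0.2346 0.1741] yaw 64.19 w 0.149 F [-0.5  0.6 -1.4]
shift [-0.019  -0.7347 -0.4021] turn [8.698e-01 1.800e-03 7.000e-04] rows>=4.0 lin, 4.9 rot
```

Call:
{"name": "play_rows", "arguments": {
  "increments": [
    [-0.02, -0.15, -0.08, 0.15, 0, 0, 1],
    [-0.02, -0.3, -0.16, 0.3, 0, 0, 1],
    [-0.02, -0.45, -0.25, 0.45, 0, 0, 1],
    [-0.02, -0.6, -0.33, 0.6, 0, 0, 1],
    [-0.02, -0.735, -0.4, 0.75, 0, 0, 1],
    [-0.02, -0.735, -0.4, 0.87, 0, 0, 1],
    [-0.02, -0.735, -0.4, 0.87, 0, 0, 1],
    [-0.02, -0.735, -0.4, 0.87, 0, 0, 1]
  ]
}}

```text
t: 23.0
tool_pos: [0.5792, 0.031, 0.1782]
orientation: [[-0.003, -0.211, 0.978], [0.0, 0.978, 0.211], [-1.0, 0.001, -0.002]]
force: [0.0, -0.1, -1.4]
width: 0.149
```

Run:
```python
from h import *
plan([.6328,-.245,.17],0)
```

```text
t 23.00 tcp [0.5792 0.031  0.1782] yaw 12.16 w 0.149 F [ 0.  -0.1 -1.4]
shift [ 0.0264 -0.9369 -0.0189] turn [ 0.2026 -0.0024 -0.0007] rows>=4.5 lin, 1.1 rot
```

Call:
{"name": "play_rows", "arguments": {
  "increments": [
    [0.02, -0.2, 0, 0.1, 0, 0, 1],
    [0.02, -0.4, -0.01, 0.2, 0, 0, 1],
    [0.02, -0.6, -0.02, 0.203, 0, 0, 1],
    [0.02, -0.8, -0.02, 0.203, 0, 0, 1],
    [0.02, -0.936, -0.02, 0.203, 0, 0, 1],
    [0.02, -0.936, -0.02, 0.203, 0, 0, 1],
    [0.02, -0.936, -0.02, 0.203, 0, 0, 1],
    [0.02, -0.936, -0.02, 0.203, 0, 0, 1]
  ]
}}

```text
t: 24.0
tool_pos: [0.6325, -0.2436, 0.1735]
orientation: [[-0.0, 0.001, 1.0], [0.001, 1.0, -0.001], [-1.0, 0.001, -0.0]]
force: [-0.0, 0.9, -1.0]
width: 0.156
```

Run:
```python
from h import *
plan([.6328,-.1718,.15],0)
m,im=snap("w21")
o,p,R=state()
s=np.array((.6328,-.1718))
by=np.array([np.sin(np.radians(26.65)),np.cos(np.radians(26.65))]); bx=np.array([by[1],-by[0]])
rc=np.array([np.r_[s+a*by*.055+b*bx*.023,.062] for a,b in((1,-1),(1,1),(-1,1),(-1,-1))])
over(im,m,(210,0,410,350),1.7,[(circ(s,.004,.078),(255,0,0)),(circ(s,.008,.07),(255,0,0)),(rc,(0,0,255)),(circ(s,.01,.062),(0,200,0)),(circ(p[:2],.032,p[2]-.032),(0,200,0)),(circ(p[:2],.032,p[2]-.058),(0,200,200))],"w21o")
```

```text
t 24.00 tcp [ 0.6325 -0.2436  0.1735] yaw -0.05 w 0.156 F [-0.   0.9 -1. ]
shift [0.0784 0.2394 0.0008] turn [-0.0009 -0.0005 -0.0006] rows>=1.2 lin, 0.0 rot
```

View pics/w21o.png

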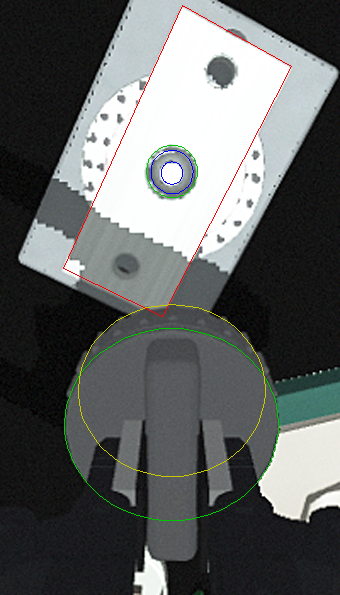

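Call:
{"name": "play_rows", "arguments": {
  "increments": [
    [0, 0.12, 0.001, 0, 0, 0, 1],
    [0.05, 0.239, 0.001, 0, 0, 0, 1],
    [0.05, 0.239, 0.001, 0, 0, 0, 1],
    [0.05, 0.239, 0.001, 0, 0, 0, 1],
    [0.05, 0.239, 0.001, 0, 0, 0, 1]
  ]
}}

```text
t: 24.68
tool_pos: [0.6335, -0.1746, 0.1592]
orientation: [[0.001, 0.004, 1.0], [-0.001, 1.0, -0.004], [-1.0, -0.001, 0.001]]
force: [0.3, -0.3, -1.6]
width: 0.15
```

Run:
```python
from h import *
plan([.6328,-.1718,.13],0)
m,im=snap("w22")
im=arm.snapshot("scene"); cv2.imwrite("pics/s22.png",cv2.resize(im[90:210,260:420,::-1],(800,600),interpolation=cv2.INTER_CUBIC))
```

```text
t 24.68 tcp [ 0.6335 -0.1746  0.1592] yaw -0.21 w 0.150 F [ 0.3 -0.3 -1.6]
shift [ 0.0972  0.0094 -0.0025] turn [-0.0035  0.0011  0.0009] rows>=0.5 lin, 0.0 rot
```

View pics/s22.png

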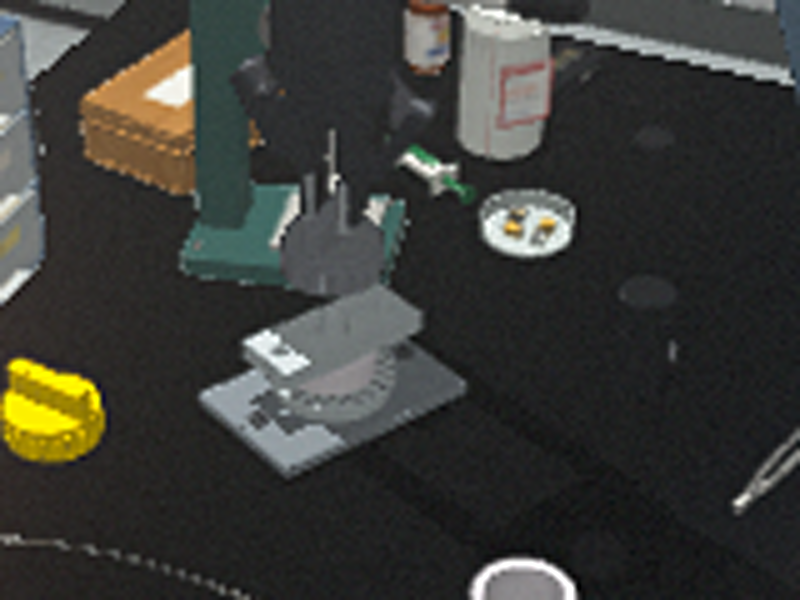

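Call:
{"name": "play_rows", "arguments": {
  "increments": [
    [0.03, 0.009, -0.0025, 0, 0, 0, 1],
    [0.06, 0.009, -0.0025, 0, 0, 0, 1],
    [0.08, 0.009, -0.0025, 0, 0, 0, 1],
    [0.095, 0.009, -0.0025, 0, 0, 0, 1],
    [0.095, 0.009, -0.0025, 0, 0, 0, 1]
  ]
}}

```text
t: 25.4
tool_pos: [0.6322, -0.171, 0.1294]
orientation: [[-0.001, 0.003, 1.0], [0.0, 1.0, -0.003], [-1.0, 0.0, -0.001]]
force: [0.4, 0.4, -0.5]
width: 0.149
```

Run:
```python
from h import *
plan([.6328,-.1718,.1165],0)
```

```text
t 25.40 tcp [ 0.6322 -0.171   0.1294] yaw -0.19 w 0.149 F [ 0.4  0.4 -0.5]
shift [ 0.043  -0.0026  0.0022] turn [-0.0032 -0.0009 -0.0004] rows>=0.2 lin, 0.0 rot
```

Call:
{"name": "play_rows", "arguments": {
  "increments": [
    [0.015, -0.002, 0.002, 0, 0, 0, 1],
    [0.03, -0.002, 0.002, 0, 0, 0, 1],
    [0.04, -0.002, 0.002, 0, 0, 0, 1],
    [0.04, -0.002, 0.002, 0, 0, 0, 1]
  ]
}}

```text
t: 25.9
tool_pos: [0.6328, -0.1716, 0.1176]
orientation: [[-0.001, 0.003, 1.0], [0.0, 1.0, -0.003], [-1.0, 0.0, -0.001]]
force: [0.5, 0.1, -1.7]
width: 0.15
```

Call:
{"name": "play_rows", "arguments": {
  "increments": [
    [0.006, 0, 0, 0, 0, 0, 1],
    [0.006, 0, 0, 0, 0, 0, 1]
  ]
}}

```text
t: 26.15
tool_pos: [0.6332, -0.1718, 0.1166]
orientation: [[0.001, 0.003, 1.0], [-0.0, 1.0, -0.003], [-1.0, -0.0, 0.001]]
force: [-0.1, -0.2, 1.1]
width: 0.154
```

Call:
{"name": "play_rows", "arguments": {
  "increments": [
    [0.004, 0, 0, 0, 0, 0, 1],
    [0.004, 0, 0, 0, 0, 0, 1]
  ]
}}

```text
t: 26.4
tool_pos: [0.6333, -0.1719, 0.1166]
orientation: [[0.001, 0.003, 1.0], [-0.001, 1.0, -0.003], [-1.0, -0.001, 0.001]]
force: [-1.3, 0.3, 8.1]
width: 0.155
```

Call:
{"name": "play_rows", "arguments": {
  "increments": [
    [0, 0, 0, 0, 0, 0, 0.4],
    [0, 0, 0, 0, 0, 0, 0.4],
    [0, 0, 0, 0, 0, 0, 0.4],
    [-0.03, 0, 0, 0, 0, 0, 0.4],
    [-0.2, 0, 0, 0, 0, 0, 0.4],
    [-0.35, -0.1, 0, 0, 0, 0, 0.4],
    [-0.35, -0.27, 0, 0, 0, 0, 0.4],
    [-0.35, -0.27, 0, 0, 0, 0, 0.4],
    [-0.35, -0.27, 0, 0, 0, 0, 0.4]
  ]
}}

```text
t: 27.52
tool_pos: [0.6324, -0.2526, 0.2199]
orientation: [[-0.0, 0.004, 1.0], [0.001, 1.0, -0.004], [-1.0, 0.001, -0.0]]
force: [-0.3, -0.7, -0.7]
width: 0.3
```

Run:
```python
from h import *
plan([.6328,-.1718,.13],0)
m,im=snap("w23")
s=np.array((.6328,-.1718))
by=np.array([np.sin(np.radians(26.65)),np.cos(np.radians(26.65))]); bx=np.array([by[1],-by[0]])
rc=np.array([np.r_[s+a*by*.055+b*bx*.023,.062] for a,b in((1,-1),(1,1),(-1,1),(-1,-1))])
bar=np.array([np.r_[s+[b*.007,a*.03],.109] for a,b in((1,-1),(1,1),(-1,1),(-1,-1))])
over(im,m,(210,0,410,240),2.5,[(bar,(255,0,0)),(rc,(0,0,255)),(circ(s,.032,.088),(0,200,0)),(circ(s,.032,.062),(0,200,200))],"w23o")
im=arm.snapshot("scene"); cv2.imwrite("pics/s23.png",cv2.resize(im[90:210,260:420,::-1],(800,600),interpolation=cv2.INTER_CUBIC))
im=arm.snapshot("top"); cv2.imwrite("pics/t23.png",im[:,:,::-1])
```

```text
t 27.52 tcp [ 0.6324 -0.2526  0.2199] yaw -0.24 w 0.300 F [-0.3 -0.7 -0.7]
shift [0.2997 0.2691 0.0003] turn [-0.004  -0.0005 -0.0008] rows>=1.9 lin, 0.0 rot
```

View pics/w23o.png

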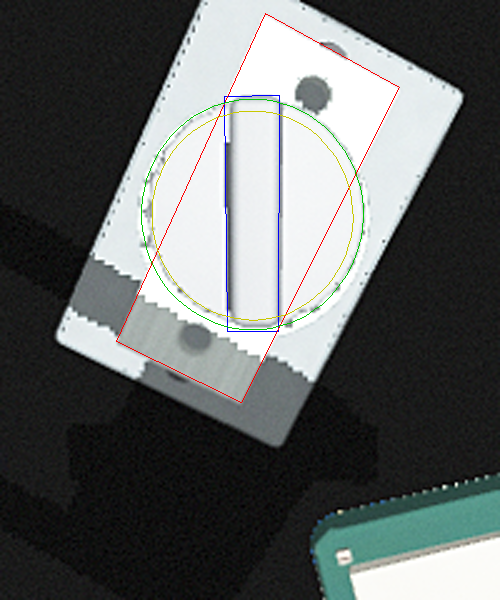

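View pics/s23.png

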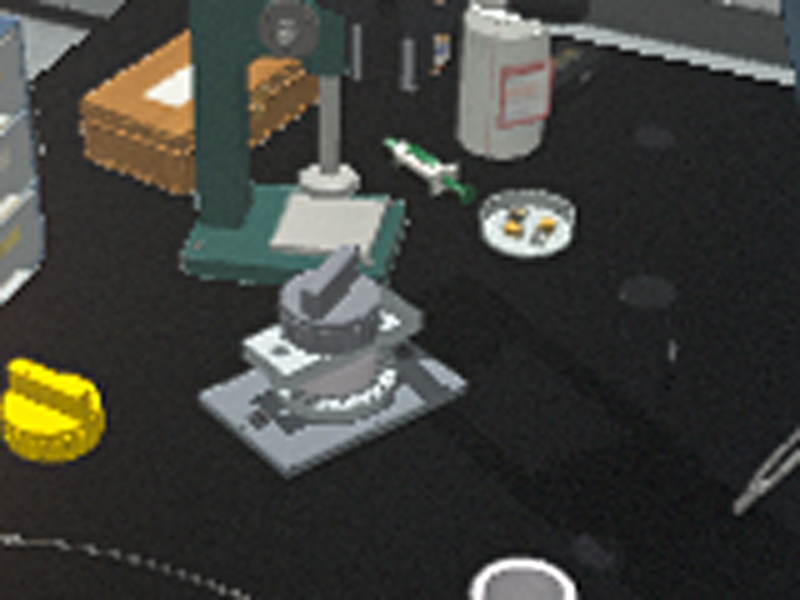

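View pics/t23.png

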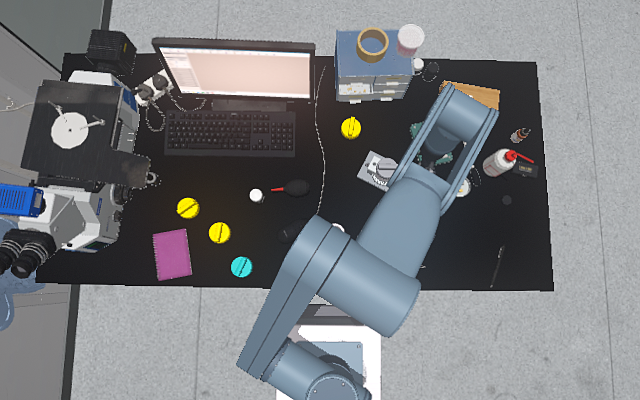

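Run:
```python
from station import arm
print(arm.close_job())
```

```text
the job is handed in; nothing more can be done
None
```

I rebuilt the filter on the post in the required order: support (hub up), low spacer round the hub, clamp ring in line with the base, and wing cap with its grip bar up. I handed it in at about 27.7 s of the 72 s allowed. No verdict was reported, so what follows rests on my own pictures and force readings.

**Final checks**
- **Position:** in the last wrist picture the cap and ring lie on the outlines expected from the post's measured axis, the cap within about 1 mm. The ring follows the base's length direction, measured at 26.65°.
- **Seating:** the cap met the ring at the expected tool height, 116.6 mm measured against 116.5 mm expected, with about 8 N of contact. The ring met the spacer at about 7 N. The spacer met the disc at about 4 N.
- **Surroundings:** the tall spacer and bystanders that I could see were not visibly moved. The last top picture leaves part of the bench hidden by the arm. I stood the open gripper about 0.1 m above and 0.08 m to the side of the stack, touching nothing.

**Readings that disagreed**
- **Support:** I felt no contact force when it reached the seat, so it may have dropped the last fraction of a millimetre on release. The next picture showed it flat on the seat.
- **Clamp ring:** it was gripped about 5 mm off the pad centre, and the jaw opening read about 44 mm where 46 mm was expected. I measured the offset with the ring in hand and corrected for it before placing.
- **Cap height in hand:** the camera estimate differed from the contact height by about 3 mm. The final contact height agreed with the contact value.

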